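# Print the running numbers on the model wagons

### The arm

A 6-joint arm with a two-finger parallel gripper is mounted at the origin on the work surface. World frame = base frame: x ahead of the robot, y to its left, z up, the work surface at z = 0. Lengths are in m, angles in rad, forces in N, time in s.
With the tool pointing down it reaches from about 0.275 to 0.875 m from the base axis. Payload 12.5 kg.
Tool frame: the origin (TCP) lies at the very end of the fingers, on their centre line; the grasp point (between the pads) lies 19 mm behind it (bot.grip_depth is the distance from the TCP to the grasp point, in m); z points along the fingers, y is the line along which they close (so a half turn about z gives the same grasp; the last joint's range is limited). The gripper opens to 85 mm and grips with 20 to 120 N. Pads are 22 mm wide; open, the fingers measure 114 mm over their backs; the gripper's body (76 mm by 85 mm) begins 54 mm behind the grasp point. The pads swing forward as they close: fully open they stand 13 mm farther back than shut.
Start: joints at [1.173, 0.351, 1.652, -0, 1.139, -0.085], TCP at [0.169, 0.523, 0.231] pointing down, gripper open.
Joint ranges: [-2.75, 2.75], [-0.79, 2.1], [0.01, 2.65], [-1.57, 4.71], [0.07, 3.14], [-2.87, 2.87]. Speed limits (rad/s): [2.22, 2.22, 2.79, 3.14, 3.14, 3.14].

### API

Orientations are given as a unit quaternion [w, x, y, z].
In Python, from bench import read_state, read_camera, camera_params, job_done, models, bot gives the robot as it stands.
- The arm moves only by the tool move_arm, never from a script. Its argument "series" is a list of rows, each an object with "xyz": the shift along the world's x, y, z scaled (see below), a list of three; "angular": the turn, a rotation vector about the world's x, y, z scaled (see below), a list of three; "fingers": the opening, from 0 (shut) to 1 (fully open). In form: [{"xyz": [tx, ty, tz], "angular": [rx, ry, rz], "fingers": fingers}, ...]. A call has 1 to 20 rows; each row is the pose to reach, as a shift and turn from the pose commanded when the call began, turning the shorter way round; what a row does not reach only later rows make up. The controller multiplies each number of a shift by 250 mm and each number of a turn by 180 degrees. A row lasts 1/8 s, in which the tool goes at most 62.5 mm and 10.7 degrees, less where a joint would pass 70% of its speed; a pose out of reach is approached as far as the arm can. A call with a number of a shift or a turn outside -1 to 1 is refused whole. A call with a gripper value outside its range is refused whole. The fingers move at their own pace and stop on an object; "grip_force" is the grip in N (left out, the last holds). Time passes only in rows, so rows that repeat a pose let the fingers close. It gives the time, the measured TCP pose, the force, the opening and the grip force at its end, in the units of the state.
- read_state(): the state, without advancing time (a new reading comes with each control period).
- read_camera(name): name is "side" or "top" or "wrist"; returns (picture, depth): 480x640x3 uint8, blue, green, red; 480x640 float32, m along the optical axis (not along the pixel's ray), 0 where there is no reading.
- camera_params(name): a dict with "fx", "fy", "cx", "cy" (pixels), "origin" and "attitude" of the camera in the world. Camera axes: x right, y down, z forward; pixel columns grow to the right and rows downward; lengths in m; the calibration is good to about 2 mm. A picture is of the moment at which its call begins: read the wrist's pose just before it. camera_params takes no time and is no camera call; for the wrist camera it gives the pose at the moment of the call.
- job_done(): hands the job in; it is judged then, once.
Trained networks look in the newest picture that a camera, given by its name, has taken for a name from the list of things; names that differ only in an ending like _2 or _b are one class to them, and where a whole thing is asked for, a point or a joint stands for the part that bears it (a point fixed in the world has none). Each returns a list of dicts, best first, with "conf" (0 to 1); they miss things now and then, are a little off and sometimes report something else, mostly with a low value. They report only what shows in the picture. A call takes as long as a camera call. They do not tell look-alikes from the thing itself.
- models.cut_out(label, camera): "pixels" (480x640 bool, what is visible of it).
- models.place_of(label, camera): "centre" ([x, y, z] in m, in the coordinates of the camera as it stood for that picture, good to about 4 mm: a listed point, or the origin of a listed thing).
The state is a dict: "t": time; "qpos": joint angles; "dq": joint speeds; "joint_torque": joint torques, N m; "tool_pos": TCP position; "eef_rot": TCP orientation; "wrist_force": force on the tool from outside, world axes, zero at the start; "wrist_torque": the same for the moment, N m; "finger_gap": finger opening in m; "gripper_force": force on a finger pad.
Only numpy, scipy, OpenCV 4.12 (cv2) and the standard library are available. Lean on these libraries where they do the work, as an engineer would, in place of code of your own. Each camera call takes 0.05 s, during which the arm holds its last target. There are 200 camera calls.

### The job

Mix the ink first: turn the closed ink jar upside down, keep it so for a moment, and stand it back upright on its round stand. Then print the wagons that are there one at a time in train order (yellow, orange, green, blue; some may be missing): set each upright on its wheels in the printer's nest, swing the red-handled lever all the way down to its stop so that the pad presses on the roof, let it return, and move the wagon onto the white drying tray. Finish with every wagon standing on the tray, the jar on its stand and the lever back up, and do not disturb the tank truck, the little tree or the white bottle.

Things in the scene. Friction and masses are not known exactly. Their poses are not given: they have to be found in the camera images.
- jar: Closed ink jar, clear glass with a red label and black screw cap, a cylinder 52 mm across and 85 mm high, 0.22 kg. Origin at the centre of its underside, z up through the cap.
- stand: Fixed aluminium disc, 90 mm across and 50 mm high, on which the jar stands (centred to within 8 mm at the start). Origin at the centre of its underside (table level); its top is 50 mm above.
- printer: Fixed hand-lever pad printer. Origin on the table under the nest centre; x points from its front back to the hinge, y to its left. Grey base 20 mm thick, 165 mm wide, from x = -65 to 190 mm. Blue cheeks up to 120 mm high at y = +-73 mm, x = 115 to 165 mm, and a blue cross block behind them. With the lever up the nest is open from above.
- nest (a point): Centre of the nest's floor, 20 mm above the table, on the printer. The nest is 106 mm long (printer x) by 46 mm wide (y) inside, bounded by low aluminium strips 8 mm high and 5 mm thick; a wagon lies in it lengthwise along the printer's x, either end first.
- lever_hinge (a point): Point on the lever's hinge axis (the axis runs along the printer's y): 140 mm behind the nest centre and 100 mm above the table.
- lever_grip (a point): Centre of the red round grip bar, 22 mm thick, along the printer's y between two arms 102 mm apart inside; 220 mm from the hinge axis. Lever up: 318 mm above the table, 28 mm behind the hinge axis. At the stop: 100 mm above the table, 80 mm in front of the nest centre. It can be pinched mid-bar, fingers closing along the printer's x, and turns in the fingers as the lever swings.
- lever (a joint): Lever angle, rad: 0 up at rest, 1.70 down at its stop, swinging forward and down towards the printer's front. A spring returns it to 0; holding it at the stop takes about 13 N at the grip with a wagon under the pad, and it swings up by itself when let go.
- pad: Red sprung round printing pad, 36 mm across, on a cross bar of the lever 140 mm from the hinge. Origin at the centre of its face. With a 44 mm wagon in the nest it meets the roof about 0.04 rad before the stop and yields 5 mm, pressing with about 11 N.
- tray: Fixed white drying tray with grey felt, 160 mm (x) by 290 mm (y) outside, floor 5 mm above the table, walls 5 mm thick whose tops are 12 mm above the table. Origin at the centre of its underside. There is room for three wagons side by side, lengthwise along its x, at y = -85, 0 and 85 mm.
- wagon_yellow: Loose model railway van with sides and roof in yellow and black ends, 96 mm long (x) by 36 mm wide (y) by 44 mm high, 0.13 kg; sides are upright from 10 mm to the roof. Origin at the centre of its underside, z up. Both ends are alike. Starts on the green cutting mat, to the robot's left. May be absent.
- wagon_orange: Loose model railway van with sides and roof in orange and black ends, 96 mm long (x) by 36 mm wide (y) by 44 mm high, 0.13 kg; sides are upright from 10 mm to the roof. Origin at the centre of its underside, z up. Both ends are alike. Starts on the green cutting mat, to the robot's left. May be absent.
- wagon_green: Loose model railway van with sides and roof in green and black ends, 96 mm long (x) by 36 mm wide (y) by 44 mm high, 0.13 kg; sides are upright from 10 mm to the roof. Origin at the centre of its underside, z up. Both ends are alike. Starts on the green cutting mat, to the robot's left. May be absent.
- wagon_blue: Loose model railway van with sides and roof in blue and black ends, 96 mm long (x) by 36 mm wide (y) by 44 mm high, 0.13 kg; sides are upright from 10 mm to the roof. Origin at the centre of its underside, z up. Both ends are alike. Starts on the green cutting mat, to the robot's left. May be absent.
- truck: Turquoise model tank truck, 120 mm long and 50 mm high, loose, far left. A bystander. Origin at the centre of its underside.
- tree: Little dark green conifer, 42 mm across and 80 mm high, loose, near the robot on the right. A bystander. Origin at the centre of its underside.
- thinner: White bottle with a blue cap, 48 mm across and 120 mm high, loose, near the robot on the left. A bystander. Origin at the centre of its underside.
There are look-alikes about, which are no part of the job. Of the things that look like the wagon_blue, the smaller one is meant. Several things have the shape of the wagon_orange; the one meant has the colours described above.

How it is judged:
On the way, in this order (a step that is already met when the one before it is completed fails the run):
1. the ink jar is turned upside down (angle between jar's own z axis and vertical above 2.2 rad), for 0.4 s.
2. the jar stands upright on its stand again, released (horizontal distance between jar and stand below 0.02 m and angle between jar's own z axis and vertical below 0.12 rad and z of jar in the frame of stand below 0.06 m and linear speed of jar below 0.02 m/s and contact force between the fingers and jar below 0.5 N), for 0.2 s.
3. the yellow wagon, if there, sits in the nest with the lever at its stop and the pad on its roof (horizontal distance between wagon_yellow and nest below 0.01 m and z of wagon_yellow in the frame of nest below 0.006 m and angle between wagon_yellow's own z axis and vertical below 0.1 rad and z of lever_grip in the frame of wagon_yellow below 0.09 m and contact force between pad and wagon_yellow above 4 N), for 0.1 s.
4. the orange wagon, if there, sits in the nest with the lever at its stop and the pad on its roof (horizontal distance between wagon_orange and nest below 0.01 m and z of wagon_orange in the frame of nest below 0.006 m and angle between wagon_orange's own z axis and vertical below 0.1 rad and z of lever_grip in the frame of wagon_orange below 0.09 m and contact force between pad and wagon_orange above 4 N), for 0.1 s.
5. the green wagon, if there, sits in the nest with the lever at its stop and the pad on its roof (horizontal distance between wagon_green and nest below 0.01 m and z of wagon_green in the frame of nest below 0.006 m and angle between wagon_green's own z axis and vertical below 0.1 rad and z of lever_grip in the frame of wagon_green below 0.09 m and contact force between pad and wagon_green above 4 N), for 0.1 s.
6. the blue wagon, if there, sits in the nest with the lever at its stop and the pad on its roof (horizontal distance between wagon_blue and nest below 0.01 m and z of wagon_blue in the frame of nest below 0.006 m and angle between wagon_blue's own z axis and vertical below 0.1 rad and z of lever_grip in the frame of wagon_blue below 0.09 m and contact force between pad and wagon_blue above 4 N), for 0.1 s.
At the end, for the whole second after the job is handed in: Every wagon present stands flat on its wheels on the drying tray's floor at rest (centre within 65 mm of the tray's centre along x and 130 mm along y), the jar stands upright on its stand within 20 mm of its centre, and the lever is back up within 0.1 rad (all of step 2 and value of joint lever below 0.1 rad and x of wagon_yellow in the frame of tray between -0.065 and 0.065 m and y of wagon_yellow in the frame of tray between -0.13 and 0.13 m and z of each of wagon_yellow, wagon_orange, wagon_green, wagon_blue in the frame of tray below 0.007 m and angle between each of wagon_yellow, wagon_orange, wagon_green, wagon_blue's own z axis and vertical below 0.04 rad and linear speed of each of wagon_yellow, wagon_orange, wagon_green, wagon_blue below 0.02 m/s and x of wagon_orange in the frame of tray between -0.065 and 0.065 m and y of wagon_orange in the frame of tray between -0.13 and 0.13 m and x of wagon_green in the frame of tray between -0.065 and 0.065 m and y of wagon_green in the frame of tray between -0.13 and 0.13 m and x of wagon_blue in the frame of tray between -0.065 and 0.065 m and y of wagon_blue in the frame of tray between -0.13 and 0.13 m); the robot touches nothing.
It fails at once if the tank truck is disturbed (moved more than 25 mm) (distance of truck from where it was at the start of the episode above 0.025 m).
It fails at once if the tree is disturbed (moved more than 25 mm) (distance of tree from where it was at the start of the episode above 0.025 m).
It fails at once if the white bottle is disturbed (moved more than 25 mm) (distance of thinner from where it was at the start of the episode above 0.025 m).
Of wagon_yellow, wagon_orange, wagon_green, wagon_blue only 2 to 3 are there at a start; the rules pass over those that are not, and their reading is None.
At some moment in a run one of wagon_yellow, wagon_orange, wagon_green, wagon_blue may be knocked a few centimetres aside while the robot is not near it.
It also fails if it takes over 210 s, if anything falls off the work surface, if the arm or the gripper's body presses on something with over 40 N, if the wrist force passes 120 N, or if a joint passes its speed limit or range.

## Working session

There is one attempt and no reset: what is moved stays moved. The work goes in short steps, Python scripts to look and compute and a tool call to move; the robot and the scene stay as the last step left them, time stands still between calls to the robot, and variables do not carry over. Pictures are saved under pics/ and viewed, at most 14 in all, crops included, and the job is handed in when it is done.

Besides the shell and the picture viewer there is one more tool, called after "Call:" as name([rows], argument=value, ...), one row to a line, values as JSON. move_arm: Moves the arm, as the interface text tells. Shifts and turns lie within -1 to 1; 1 stands for 250 mm of shift or 180 degrees of turn. Its arguments: {"type":"object","properties":{"series":{"type":"array","items":{"type":"object","properties":{"xyz":{"type":"array","items":{"type":"number"}},"angular":{"type":"array","items":{"type":"number"}},"fingers":{"type":"number"}}}},"grip_force":{"type":"number"}},"required":["series"]}

```bash
mkdir -p pics; ls; cat > h.py <<'E'
import numpy as np, cv2
from bench import *
from scipy.spatial.transform import Rotation as R
def rot(a):
    a=np.array(a,float)
    return a if a.shape==(3,3) else R.from_quat(a[[1,2,3,0]]).as_matrix()
def w(p,c):
    k=camera_params(c); return rot(k["attitude"])@np.array(p)+np.array(k["origin"])
def cloud(d,c):
    k=camera_params(c); v,u=np.mgrid[:480,:640]
    P=np.stack([(u-k["cx"])*d/k["fx"],(v-k["cy"])*d/k["fy"],d],-1)
    return P@rot(k["attitude"]).T+np.array(k["origin"])
E
python3 - <<'E'
from h import *
for c in ("top","side"):
    im,d=read_camera(c); cv2.imwrite(f"pics/{c}0.png",im); np.save(c+"0.npy",d)
    k=camera_params(c); print(c,k)
    for l in ["jar","stand","printer","nest","lever_grip","tray","wagon_yellow","wagon_orange","wagon_green","wagon_blue","truck","tree","thinner"]:
        print(l,[(round(r["conf"],2),w(r["centre"],c).round(3).tolist()) for r in models.place_of(l,c)][:4])
s=read_state();print(s)
E
```

```text
pics
top {'fx': 614.1722558419532, 'fy': 614.1722558419532, 'cx': 321.9646985196275, 'cy': 241.13075941543957, 'origin': array([0.35838632, 0.14865971, 1.55641543]), 'attitude': array([ 0.04096743, -0.70336531,  0.70744331, -0.05588273])}
jar [(0.64, [0.632, -0.25, 0.054]), (0.56, [0.421, 0.394, -0.0])]
stand [(0.74, [0.63, -0.25, 0.003]), (0.59, [0.72, 0.271, -0.002])]
printer [(0.7, [0.504, 0.031, 0.001])]
nest [(0.8, [0.501, 0.031, 0.019]), (0.66, [0.575, 0.36, -0.001])]
lever_grip [(0.74, [0.665, 0.064, 0.318]), (0.46, [0.576, 0.362, 0.002])]
tray [(0.81, [0.48, -0.303, 0.001])]
wagon_yellow [(0.72, [0.384, 0.264, -0.0]), (0.35, [0.48, -0.305, 0.001])]
wagon_orange [(0.82, [0.419, 0.394, 0.002]), (0.6, [0.636, 0.061, 0.099]), (0.57, [0.441, 0.555, 0.001])]
wagon_green [(0.59, [0.573, 0.359, 0.001])]
wagon_blue [(0.91, [0.575, 0.36, 0.001]), (0.72, [0.602, 0.584, 0.001])]
truck [(0.9, [0.718, 0.275, -0.003])]
tree [(0.7, [0.378, -0.087, 0.002])]
thinner [(0.58, [0.352, 0.143, -0.001])]
side {'fx': 612.373589183673, 'fy': 612.373589183673, 'cx': 306.40675082749544, 'cy': 250.263822
[... 972 characters left out ...]
])]
{'t': 1.4, 'qpos': array([ 1.17342034e+00,  3.50667653e-01,  1.65178935e+00,  2.18255238e-05,
        1.13906232e+00, -8.45893522e-02]), 'dq': array([ 0.00065416, -0.00122504,  0.00030339,  0.00146672, -0.0013947 ,
       -0.00072312]), 'joint_torque': array([ 1.01900772e-03, -5.06029522e+01, -2.91651642e+01,  1.26965638e-06,
        6.46194148e-04, -2.90445701e-05]), 'tool_pos': array([0.16920715, 0.52332728, 0.23131134]), 'eef_rot': array([-8.74797987e-07,  1.55761074e-01,  9.87794759e-01,  3.79711072e-05]), 'wrist_force': array([0.38563281, 0.18497188, 0.179729  ]), 'wrist_torque': array([-0.00031727,  0.02778088,  0.04527273]), 'gripper_force': 0.0, 'finger_gap': 0.08544166825499484}
```

View pics/top0.png

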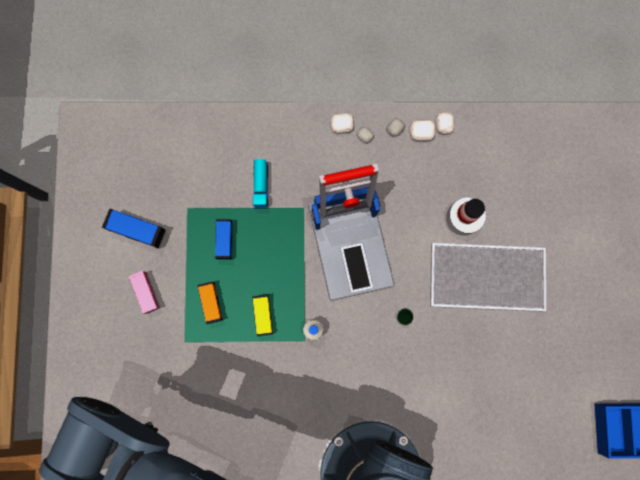

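View pics/side0.png

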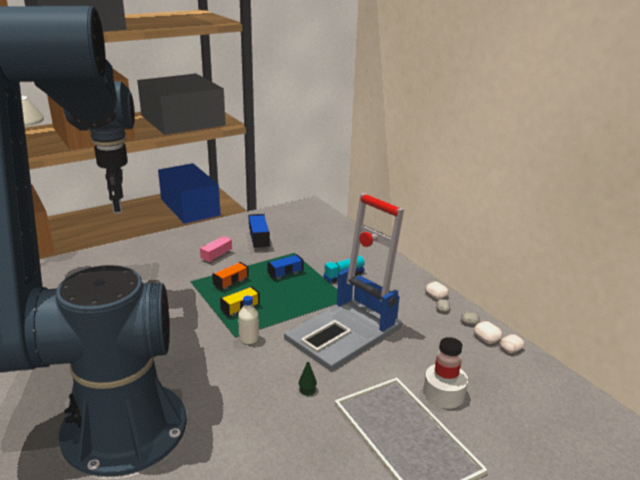

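Top view: yellow at (262,315), orange at (209,303) and blue at (223,239) on the mat, with no green. Look-alikes: the larger blue at (134,229) and the pink one at (144,292), both off the mat. The jar is on its stand at (468,215), the printer at (355,260), the tray at (489,277), the tree at (405,316) and the thinner at (313,329). The side view agrees. I choose the three on the mat, then measure them and check in one crop.

```bash
cat >> h.py <<'E'
def rect(P,m,z0,z1):
    Q=P[m&(P[...,2]>z0)&(P[...,2]<z1)]
    if len(Q)<10: return None
    (cx,cy),(a,b),th=cv2.minAreaRect((Q[:,:2]*1000).astype(np.float32))
    if a<b: a,b,th=b,a,th+90
    th=(th+90)%180-90
    return dict(c=(round(cx,1),round(cy,1)),size=(round(a,1),round(b,1)),yaw=round(th,1),z=np.percentile(Q[:,2],[5,50,95]).round(4).tolist(),n=len(Q))
E
cat > meas.py <<'E'
from h import *
im,d=read_camera("top"); P=cloud(d,"top")
hsv=cv2.cvtColor(im,cv2.COLOR_BGR2HSV).astype(int); H,S,V=hsv[...,0],hsv[...,1],hsv[...,2]
X,Y,Z=P[...,0],P[...,1],P[...,2]
def box(cx,cy,r): return (abs(X-cx)<r)&(abs(Y-cy)<r)
if __name__=="__main__":
    for n,c in dict(yellow=(.384,.264),orange=(.419,.394),blue=(.575,.36),bigblue=(.602,.584),pink=(.441,.555)).items():
        print(n,rect(P,box(*c,.065),.034,.07))
    print("stand",rect(P,box(.63,-.25,.06),.045,.056)); print("cap",rect(P,box(.63,-.25,.06),.125,.15))
    print("tray",rect(P,(abs(X-.48)<.1)&(abs(Y+.303)<.165)&(V>0),.009,.015))
    print("felt",rect(P,(abs(X-.48)<.06)&(abs(Y+.303)<.12),.0,.009))
    red=((H<8)|(H>172))&(S>150)&(V>100)
    print("grip",rect(P,red,.29,.35))
    print("pad",rect(P,red&box(.63,.06,.06),.1,.29))
    print("nest strips",rect(P,box(.5,.031,.08),.0255,.031))
    print("nest dark",rect(P,box(.5,.031,.06)&(V<60),.01,.03))
    print("base",rect(P,box(.5,.04,.12),.015,.0245))
    print("thinner",rect(P,box(.352,.143,.04),.05,.14),"tree",rect(P,box(.378,-.087,.04),.02,.1),"truck",rect(P,box(.718,.273,.08),.02,.07))
    cv2.imwrite("pics/crop.png",cv2.resize(im[190:350,90:400],None,fx=2.5,fy=2.5))
E
python3 meas.py
```

```text
yellow {'c': (384.8, 265.5), 'size': (97.8, 37.5), 'yaw': 6.6, 'z': [0.0377, 0.0434, 0.049], 'n': 606}
orange {'c': (417.1, 394.8), 'size': (97.9, 38.2), 'yaw': 13.3, 'z': [0.0382, 0.0437, 0.0495], 'n': 615}
blue {'c': (575.2, 363.7), 'size': (99.6, 38.3), 'yaw': -0.9, 'z': [0.0377, 0.0442, 0.0495], 'n': 607}
bigblue {'c': (601.2, 584.2), 'size': (137.9, 52.1), 'yaw': 70.3, 'z': [0.0534, 0.0612, 0.0666], 'n': 1159}
pink {'c': (443.6, 556.5), 'size': (98.7, 38.4), 'yaw': 22.7, 'z': [0.0369, 0.0436, 0.0497], 'n': 638}
stand {'c': (627.6, -244.5), 'size': (88.1, 82.6), 'yaw': 44.6, 'z': [0.0461, 0.0497, 0.0545], 'n': 442}
cap {'c': (631.7, -243.5), 'size': (46.2, 45.0), 'yaw': -46.1, 'z': [0.1285, 0.1343, 0.1396], 'n': 315}
tray {'c': (479.4, -298.4), 'size': (314.2, 190.9), 'yaw': -87.9, 'z': [0.0092, 0.0107, 0.0141], 'n': 1228}
felt {'c': (480.0, -303.0), 'size': (239.9, 120.0), 'yaw': -90.0, 'z': [0.0007, 0.0048, 0.0083], 'n': 3525}
grip {'c': (666.9, 67.1), 'size': (110.7, 21.6), 'yaw': -77.4, 'z': [0.3211, 0.3268, 0.3317], 'n': 503}
pad {'c': (624.1, 57.5), 'size': (34.6, 12.3), 'yaw': -75.2, 'z': [0.2472, 0.257, 0.263], 'n': 90}
nest strips {'c': (506.8, 32.1), 'size': (155.2, 155.2), 'yaw': 3.4, 'z': [0.0256, 0.0271, 0.0304], 'n': 318}
nest dark {'c': (504.2, 29.4), 'size': (101.5, 41.3), 'yaw': 12.2, 'z': [0.0147, 0.0201, 0.0257], 'n': 644}
base {'c': (500.4, 30.8), 'size': (278.1, 165.5), 'yaw': 12.7, 'z': [0.0158, 0.0198, 0.0238], 'n': 3718}
thinner {'c': (349.9, 140.7), 'size': (45.8, 45.3), 'yaw': 88.9, 'z': [0.0709, 0.0855, 0.1222], 'n': 320} tree {'c': (379.1, -88.1), 'size': (38.5, 37.8), 'yaw': 64.1, 'z': [0.0225, 0.0415, 0.0701], 'n': 197} truck {'c': (717.1, 272.4), 'size': (121.8, 35.9), 'yaw': -0.1, 'z': [0.0312, 0.0473, 0.0546], 'n': 635}
```

View pics/crop.png

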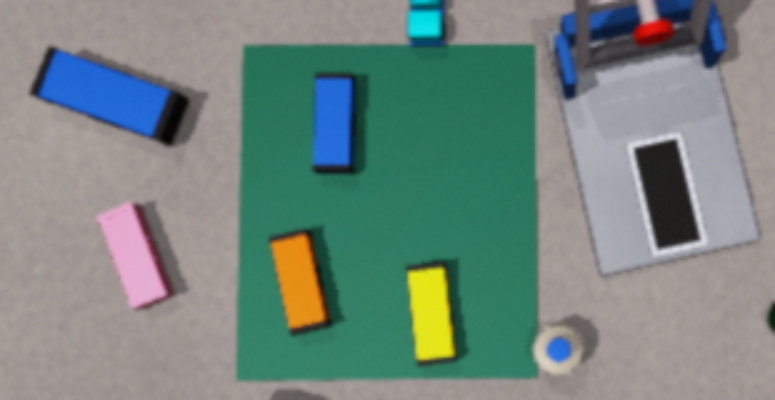

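The crop confirms it: yellow, orange and small blue vans with black ends on the mat. The larger blue is 138 mm long, and the pink one has no black ends.

Call:
move_arm([
  {"xyz":[0.92,-1,0.4],"angular":[0,0,-0.25],"fingers":1},
  {"xyz":[0.92,-1,0.4],"angular":[0,0,-0.25],"fingers":1},
  {"xyz":[0.92,-1,0.4],"angular":[0,0,-0.25],"fingers":1},
  {"xyz":[0.92,-1,0.4],"angular":[0,0,-0.25],"fingers":1},
  {"xyz":[0.92,-1,0.4],"angular":[0,0,-0.25],"fingers":1},
  {"xyz":[0.92,-1,0.4],"angular":[0,0,-0.25],"fingers":1},
  {"xyz":[0.92,-1,0.4],"angular":[0,0,-0.25],"fingers":1},
], grip_force=40)

```text
t: 2.33
tool_pos: [0.4008, 0.2718, 0.3321]
eef_rot: [0.0, 0.523, 0.852, 0.001]
wrist_force: [-0.2, -0.1, -0.4]
finger_gap: 0.0851
gripper_force: 0.0
```

Call:
move_arm([
  {"xyz":[0.24,-1,0],"angular":[0,0,-0.27],"fingers":1},
  {"xyz":[0.24,-1,0],"angular":[0,0,-0.27],"fingers":1},
  {"xyz":[0.24,-1,0],"angular":[0,0,-0.27],"fingers":1},
  {"xyz":[0.24,-1,0],"angular":[0,0,-0.27],"fingers":1},
  {"xyz":[0.24,-1,0],"angular":[0,0,-0.27],"fingers":1},
  {"xyz":[0.24,-1,0],"angular":[0,0,-0.27],"fingers":1},
])

```text
t: 3.08
tool_pos: [0.459, 0.0235, 0.3309]
eef_rot: [-0.0, 0.827, 0.563, -0.0]
wrist_force: [0.4, 0.8, 0.1]
finger_gap: 0.0853
gripper_force: 0.0
```

Call:
move_arm([
  {"xyz":[0.68,-1,0],"angular":[0,0,0],"fingers":1},
  {"xyz":[0.68,-1,0],"angular":[0,0,0],"fingers":1},
  {"xyz":[0.68,-1,0],"angular":[0,0,0],"fingers":1},
  {"xyz":[0.68,-1,0],"angular":[0,0,0],"fingers":1},
  {"xyz":[0.68,-1,0],"angular":[0,0,0],"fingers":1},
  {"xyz":[0.68,-1,0],"angular":[0,0,0],"fingers":1},
  {"xyz":[0.68,-1,0],"angular":[0,0,0],"fingers":1},
])

```text
t: 3.95
tool_pos: [0.6294, -0.2249, 0.3309]
eef_rot: [-0.0, 0.826, 0.564, -0.0]
wrist_force: [-1.3, 1.1, -0.1]
finger_gap: 0.0854
gripper_force: 0.0
```

Call:
move_arm([
  {"xyz":[0.006,-0.084,-0.3],"angular":[0,0,0],"fingers":1},
  {"xyz":[0.006,-0.084,-0.3],"angular":[0,0,0],"fingers":1},
  {"xyz":[0.006,-0.084,-0.55],"angular":[0,0,0],"fingers":1},
  {"xyz":[0.006,-0.084,-0.7],"angular":[0,0,0],"fingers":1},
  {"xyz":[0.006,-0.084,-0.85],"angular":[0,0,0],"fingers":1},
  {"xyz":[0.006,-0.084,-1],"angular":[0,0,0],"fingers":1},
  {"xyz":[0.006,-0.084,-1],"angular":[0,0,0],"fingers":1},
  {"xyz":[0.006,-0.084,-1],"angular":[0,0,0],"fingers":0.4},
  {"xyz":[0.006,-0.084,-1],"angular":[0,0,0],"fingers":0.4},
  {"xyz":[0.006,-0.084,-1],"angular":[0,0,0],"fingers":0.4},
  {"xyz":[0.006,-0.084,-1],"angular":[0,0,0],"fingers":0.4},
  {"xyz":[0.006,-0.084,-1],"angular":[0,0,0],"fingers":0.4},
])

```text
t: 5.45
tool_pos: [0.6317, -0.2479, 0.0841]
eef_rot: [0.001, 0.827, 0.563, 0.001]
wrist_force: [-2.2, 1.8, 9.0]
finger_gap: 0.0505
gripper_force: 40.7
```

Call:
move_arm([
  {"xyz":[0,0,0.2],"angular":[0,0,0],"fingers":0.4},
  {"xyz":[0,0,0.4],"angular":[0,0,0],"fingers":0.4},
  {"xyz":[0,0,0.6],"angular":[0,0,0],"fingers":0.4},
  {"xyz":[0,0,0.8],"angular":[0,0,0],"fingers":0.4},
  {"xyz":[0,0,1],"angular":[0,0,0],"fingers":0.4},
  {"xyz":[0,0,1],"angular":[0,0,0],"fingers":0.4},
])

```text
t: 6.2
tool_pos: [0.6316, -0.2481, 0.3371]
eef_rot: [0.004, 0.827, 0.563, 0.002]
wrist_force: [-0.4, 0.5, -2.3]
finger_gap: 0.0502
gripper_force: 43.3
```

Call:
move_arm([
  {"xyz":[-0.2,0,0.25],"angular":[0.0,0,0],"fingers":0.4},
  {"xyz":[-0.4,0,0.5],"angular":[0.05,-0.02,0],"fingers":0.4},
  {"xyz":[-0.4,0,0.6],"angular":[0.1,-0.04,0],"fingers":0.4},
  {"xyz":[-0.4,0,0.6],"angular":[0.1,-0.04,0],"fingers":0.4},
  {"xyz":[-0.4,0,0.6],"angular":[0.1,-0.04,0],"fingers":0.4},
])

```text
t: 6.82
tool_pos: [0.5306, -0.2477, 0.4798]
eef_rot: [-0.095, 0.815, 0.554, 0.139]
wrist_force: [0.6, -0.5, -2.9]
finger_gap: 0.0506
gripper_force: 43.4
```

```bash
python3 -c "
from h import *
s=read_state();print(s['qpos'].round(3),s['tool_pos'],rot(s['eef_rot']).round(3))"
```

```text
[-0.662  0.326  1.131  0.33   1.772 -0.233] [ 0.53063364 -0.2477377   0.47979459] [[ 0.347  0.93   0.121]
 [ 0.877 -0.368  0.308]
 [ 0.331 -0.    -0.944]]
```

Call:
move_arm([
  {"xyz":[0,0,0.1],"angular":[0.16,-0.06,0],"fingers":0.4},
  {"xyz":[0,0,0.2],"angular":[0.33,-0.13,0],"fingers":0.4},
  {"xyz":[0,0,0.3],"angular":[0.33,-0.13,0],"fingers":0.4},
  {"xyz":[0,0,0.4],"angular":[0.33,-0.13,0],"fingers":0.4},
  {"xyz":[0,0,0.4],"angular":[0.33,-0.13,0],"fingers":0.4},
  {"xyz":[0,0,0.4],"angular":[0.33,-0.13,0],"fingers":0.4},
  {"xyz":[0,0,0.4],"angular":[0.33,-0.13,0],"fingers":0.4},
])

```text
t: 7.7
tool_pos: [0.5317, -0.2478, 0.5773]
eef_rot: [-0.376, 0.619, 0.418, 0.548]
wrist_force: [0.1, 0.8, -1.4]
finger_gap: 0.0505
gripper_force: 43.5
```

Call:
move_arm([
  {"xyz":[0,0,0],"angular":[0.33,-0.13,0],"fingers":0.4},
  {"xyz":[0,0,0],"angular":[0.33,-0.13,0],"fingers":0.4},
  {"xyz":[0,0,0],"angular":[0.33,-0.13,0],"fingers":0.4},
  {"xyz":[0,0,0],"angular":[0.33,-0.13,0],"fingers":0.4},
  {"xyz":[0,0,0],"angular":[0.33,-0.13,0],"fingers":0.4},
  {"xyz":[0,0,0],"angular":[0.33,-0.13,0],"fingers":0.4},
  {"xyz":[0,0,0],"angular":[0.33,-0.13,0],"fingers":0.4},
  {"xyz":[0,0,0],"angular":[0.33,-0.13,0],"fingers":0.4},
  {"xyz":[0,0,0],"angular":[0.33,-0.13,0],"fingers":0.4},
  {"xyz":[0,0,0],"angular":[0.33,-0.13,0],"fingers":0.4},
  {"xyz":[0,0,0],"angular":[0.33,-0.13,0],"fingers":0.4},
])

```text
t: 9.07
tool_pos: [0.5305, -0.2479, 0.5815]
eef_rot: [-0.539, 0.235, 0.159, 0.793]
wrist_force: [-0.1, -0.3, -1.3]
finger_gap: 0.0502
gripper_force: 43.7
```

```bash
python3 -c "
from h import *
s=read_state();print(s['qpos'].round(3),s['tool_pos'],rot(s['eef_rot']).round(3), s['finger_gap'])"
```

```text
[-0.751  0.622  1.593  2.399  2.295 -0.109] [ 0.5305483  -0.2478845   0.58152452] [[-0.308  0.93   0.201]
 [-0.78  -0.368  0.506]
 [ 0.544 -0.001  0.839]] 0.05020620802415014
```

Call:
move_arm([
  {"xyz":[0,0,0],"angular":[0,0,0],"fingers":0.4},
  {"xyz":[0,0,0],"angular":[0,0,0],"fingers":0.4},
  {"xyz":[0,0,0],"angular":[0,0,0],"fingers":0.4},
  {"xyz":[0,0,0],"angular":[0,0,0],"fingers":0.4},
  {"xyz":[0,0,0],"angular":[-0.33,0.13,0],"fingers":0.4},
  {"xyz":[0,0,0],"angular":[-0.33,0.13,0],"fingers":0.4},
  {"xyz":[0,0,0],"angular":[-0.33,0.13,0],"fingers":0.4},
  {"xyz":[0,0,0],"angular":[-0.33,0.13,0],"fingers":0.4},
  {"xyz":[0,0,0],"angular":[-0.33,0.13,0],"fingers":0.4},
  {"xyz":[0,0,0],"angular":[-0.33,0.13,0],"fingers":0.4},
  {"xyz":[0,0,0],"angular":[-0.33,0.13,0],"fingers":0.4},
  {"xyz":[0,0,0],"angular":[-0.33,0.13,0],"fingers":0.4},
])

```text
t: 10.58
tool_pos: [0.5308, -0.2476, 0.5803]
eef_rot: [-0.375, 0.617, 0.419, 0.55]
wrist_force: [0.9, -0.1, -2.8]
finger_gap: 0.0499
gripper_force: 43.5
```

Call:
move_arm([
  {"xyz":[0,0,0],"angular":[-0.43,0.17,0],"fingers":0.4},
  {"xyz":[0,0,-0.1],"angular":[-0.43,0.17,0],"fingers":0.4},
  {"xyz":[0.1,0,-0.3],"angular":[-0.43,0.17,0],"fingers":0.4},
  {"xyz":[0.2,0,-0.4],"angular":[-0.43,0.17,0],"fingers":0.4},
  {"xyz":[0.3,0,-0.6],"angular":[-0.43,0.17,0],"fingers":0.4},
  {"xyz":[0.4,0,-0.8],"angular":[-0.43,0.17,0],"fingers":0.4},
  {"xyz":[0.4,0,-1],"angular":[-0.43,0.17,0],"fingers":0.4},
  {"xyz":[0.4,0,-1],"angular":[-0.43,0.17,0],"fingers":0.4},
  {"xyz":[0.4,0,-1],"angular":[-0.43,0.17,0],"fingers":0.4},
  {"xyz":[0.4,0,-1],"angular":[-0.43,0.17,0],"fingers":0.4},
])

```text
t: 11.82
tool_pos: [0.6304, -0.2475, 0.3304]
eef_rot: [-0.002, 0.827, 0.562, 0.001]
wrist_force: [0.1, -0.6, -1.8]
finger_gap: 0.0505
gripper_force: 43.4
```

```bash
python3 -c "
from h import *
s=read_state();print(s['qpos'].round(3),s['tool_pos'],rot(s['eef_rot']).round(3), s['finger_gap'])
im,d=read_camera('side');cv2.imwrite('pics/side1.png',im[120:460,280:600])"
```

```text
[-0.444  0.526  1.146  0.004  1.471 -0.068] [ 0.63041339 -0.24751745  0.33039766] [[ 0.368  0.93   0.   ]
 [ 0.93  -0.368  0.004]
 [ 0.004 -0.001 -1.   ]] 0.050477551451359584
```

View pics/side1.png

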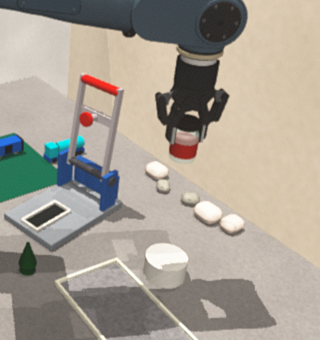

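Picture: the jar is held upright at about (183,145), with the stand below it at (165,262). Lowering.

Call:
move_arm([
  {"xyz":[0,0,-0.25],"angular":[0,0,0],"fingers":0.4},
  {"xyz":[0,0,-0.5],"angular":[0,0,0],"fingers":0.4},
  {"xyz":[0,0,-0.7],"angular":[0,0,0],"fingers":0.4},
  {"xyz":[0,0,-0.85],"angular":[0,0,0],"fingers":0.4},
  {"xyz":[0,0,-0.92],"angular":[0,0,0],"fingers":0.4},
  {"xyz":[0,0,-0.96],"angular":[0,0,0],"fingers":0.4},
  {"xyz":[0,0,-0.98],"angular":[0,0,0],"fingers":0.4},
  {"xyz":[0,0,-0.98],"angular":[0,0,0],"fingers":0.4},
  {"xyz":[0,0,-0.98],"angular":[0,0,0],"fingers":0.4},
])

```text
t: 13.0
tool_pos: [0.6312, -0.2479, 0.0873]
eef_rot: [0.001, 0.827, 0.562, 0.001]
wrist_force: [0.7, 0.1, -1.7]
finger_gap: 0.0504
gripper_force: 43.4
```

Call:
move_arm([
  {"xyz":[0,0,-0.008],"angular":[0,0,0],"fingers":0.4},
  {"xyz":[0,0,-0.016],"angular":[0,0,0],"fingers":0.4},
  {"xyz":[0,0,-0.016],"angular":[0,0,0],"fingers":0.4},
])

```text
t: 13.38
tool_pos: [0.631, -0.2478, 0.0841]
eef_rot: [0.001, 0.827, 0.562, 0.0]
wrist_force: [-5.8, 3.1, 11.5]
finger_gap: 0.0501
gripper_force: 44.7
```

Seated. Release and rise.

Call:
move_arm([
  {"xyz":[0,0,-0.01],"angular":[0,0,0],"fingers":0.65},
  {"xyz":[0,0,-0.01],"angular":[0,0,0],"fingers":0.8},
  {"xyz":[0,0,-0.01],"angular":[0,0,0],"fingers":1},
  {"xyz":[0,0,-0.01],"angular":[0,0,0],"fingers":1},
  {"xyz":[0,0,-0.01],"angular":[0,0,0],"fingers":1},
  {"xyz":[0,0,0.1],"angular":[0,0,0],"fingers":1},
  {"xyz":[0,0,0.3],"angular":[0,0,0],"fingers":1},
  {"xyz":[0,0,0.5],"angular":[0,0,0],"fingers":1},
  {"xyz":[0,0,0.75],"angular":[0,0,0],"fingers":1},
  {"xyz":[0,0,1],"angular":[0,0,0],"fingers":1},
  {"xyz":[0,0,1],"angular":[0,0,0],"fingers":1},
])

```text
t: 14.75
tool_pos: [0.632, -0.2482, 0.3383]
eef_rot: [0.004, 0.827, 0.562, 0.003]
wrist_force: [0.4, 0.3, 0.2]
finger_gap: 0.0852
gripper_force: 0.0
```

```bash
python3 - <<'E'
from h import *
im,d=read_camera("side");cv2.imwrite("pics/side2.png",im[320:430,400:500])
print([(r["conf"],w(r["centre"],"side").round(3).tolist()) for r in models.place_of("jar","side")][:2])
print([(r["conf"],w(r["centre"],"side").round(3).tolist()) for r in models.place_of("stand","side")][:2])
im,d=read_camera("wrist");k=camera_params("wrist");print(k["origin"],rot(k["attitude"]).round(2))
E
```

```text
[(0.97, [0.63, -0.252, 0.049]), (0.43, [0.498, 0.028, 0.019])]
[(0.91, [0.629, -0.249, 0.002])]
[ 0.65602416 -0.18258342  0.47322077] [[ 0.93 -0.35 -0.1 ]
 [-0.37 -0.89 -0.25]
 [-0.    0.27 -0.96]]
```

View pics/side2.png

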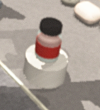

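Picture: the jar stands upright on the stand. Next I look at the nest from above on the way.

Call:
move_arm([
  {"xyz":[-0.6,0.99,0],"angular":[0,0,-0.31],"fingers":1},
  {"xyz":[-0.6,0.99,0],"angular":[0,0,-0.31],"fingers":1},
  {"xyz":[-0.6,0.99,0],"angular":[0,0,-0.31],"fingers":1},
  {"xyz":[-0.6,0.99,0],"angular":[0,0,-0.31],"fingers":1},
  {"xyz":[-0.6,0.99,0],"angular":[0,0,-0.31],"fingers":1},
  {"xyz":[-0.6,0.99,0],"angular":[0,0,-0.31],"fingers":1},
  {"xyz":[-0.6,0.99,0],"angular":[0,0,-0.31],"fingers":1},
  {"xyz":[-0.6,0.99,0],"angular":[0,0,-0.31],"fingers":1},
])

```text
t: 15.95
tool_pos: [0.4811, -0.001, 0.3317]
eef_rot: [0.0, 0.994, 0.11, -0.0]
wrist_force: [-0.1, -0.2, 0.2]
finger_gap: 0.0852
gripper_force: 0.0
```

```bash
python3 - <<'E'
from h import *
s=read_state();print(s["tool_pos"],rot(s["eef_rot"]).round(3))
im,d=read_camera("wrist");cv2.imwrite("pics/w1.png",im);np.save("w1.npy",d)
P=cloud(d,"wrist");np.save("w1P.npy",P)
for l in ("nest","lever_grip","printer"):print(l,[(round(r["conf"],2),w(r["centre"],"wrist").round(4).tolist()) for r in models.place_of(l,"wrist")][:2])
V=im.max(-1); near=(abs(P[...,0]-.5)<.09)&(abs(P[...,1]-.03)<.09)
# dark nest floor inside pixels intersected with plane z=.02
k=camera_params("wrist");A=rot(k["attitude"]);o=np.array(k["origin"])
m=((V<70)&near&(P[...,2]<.04)).astype(np.uint8)
n,lab,st,_=cv2.connectedComponentsWithStats(m);i=1+np.argmax(st[1:,4]);v,u=np.nonzero(lab==i)
D=np.stack([(u-k["cx"])/k["fx"],(v-k["cy"])/k["fy"],np.ones(len(u))],-1)@A.T
Q=o+D*((.020-o[2])/D[:,2])[:,None]
print("dark",cv2.minAreaRect((Q[:,:2]*1000).astype(np.float32)),st[i])
print("strips",rect(P,near,.0255,.031))
E
```

```text
[ 0.48106781 -0.00097666  0.33171795] [[ 0.976  0.219 -0.001]
 [ 0.219 -0.976 -0.001]
 [-0.001  0.    -1.   ]]
nest [(0.68, [0.5005, 0.0337, 0.0206])]
lever_grip []
printer [(0.68, [0.4996, 0.0273, -0.0018])]
dark ((500.54827880859375, 30.989810943603516), (104.4123764038086, 44.7369270324707), 12.489151954650879) [ 265  112   43   99 4137]
strips {'c': (501.0, 29.8), 'size': (115.4, 56.0), 'yaw': 12.5, 'z': [0.0266, 0.028, 0.0294], 'n': 1529}
```

View pics/w1.png

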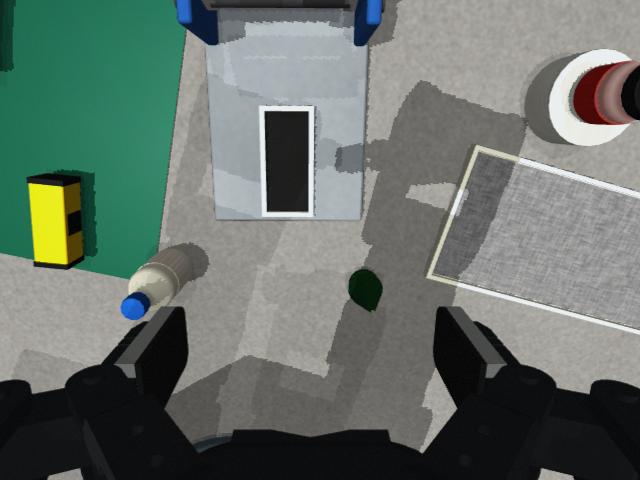

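Picture: the nest at (287,160) is open and empty, yellow is upright at (55,221), and the thinner at (160,285) and tree at (366,289) are untouched. Nest centre is (0.5006, 0.0305), yaw 12.5°.

Call:
move_arm([
  {"xyz":[-0.38,0.97,-0.3],"angular":[0,0,-0.033],"fingers":1},
  {"xyz":[-0.38,0.97,-0.3],"angular":[0,0,-0.033],"fingers":1},
  {"xyz":[-0.38,0.97,-0.3],"angular":[0,0,-0.033],"fingers":1},
  {"xyz":[-0.38,0.97,-0.3],"angular":[0,0,-0.033],"fingers":1},
  {"xyz":[-0.38,0.97,-0.3],"angular":[0,0,-0.033],"fingers":1},
  {"xyz":[-0.38,0.97,-0.3],"angular":[0,0,-0.033],"fingers":1},
])

```text
t: 16.9
tool_pos: [0.3853, 0.243, 0.2569]
eef_rot: [0.0, 0.998, 0.06, -0.0]
wrist_force: [0.1, -0.2, 0.2]
finger_gap: 0.0855
gripper_force: 0.0
```

```bash
cat > wl.py <<'E'
from h import *
def look(z0=.037,z1=.05):
    "wagons seen from the wrist, by hue"
    s=read_state(); im,d=read_camera("wrist"); P=cloud(d,"wrist")
    H,S,V=cv2.split(cv2.cvtColor(im,cv2.COLOR_BGR2HSV))
    Rm=rot(s["eef_rot"]); print("t",s["t"],"tcp",s["tool_pos"].round(4),"closing",round(np.degrees(np.arctan2(Rm[1,1],Rm[0,1])),1))
    for n,(a,b) in dict(yellow=(24,34),orange=(8,20),blue=(102,125)).items():
        m=((H>=a)&(H<=b)&(S>120)&(V>70)&(P[...,2]>z0)&(P[...,2]<z1)).astype(np.uint8)
        k,lab,st,_=cv2.connectedComponentsWithStats(m)
        for i in range(1,k):
            if st[i,4]>300: print(n,rect(P,lab==i,z0,z1))
    return im
if __name__=="__main__": look()
E
python3 wl.py
```

```text
t 16.9 tcp [0.3853 0.243  0.2569] closing -83.2
yellow {'c': (384.5, 263.8), 'size': (86.6, 36.4), 'yaw': 6.6, 'z': [0.0429, 0.0443, 0.0456], 'n': 4090}
orange {'c': (417.3, 392.6), 'size': (86.8, 36.9), 'yaw': 13.4, 'z': [0.0426, 0.0444, 0.0457], 'n': 4736}
```

Call:
move_arm([
  {"xyz":[-0.003,0.083,-0.25],"angular":[0,0,0],"fingers":1},
  {"xyz":[-0.003,0.083,-0.5],"angular":[0,0,0],"fingers":1},
  {"xyz":[-0.003,0.083,-0.7],"angular":[0,0,0],"fingers":1},
  {"xyz":[-0.003,0.083,-0.85],"angular":[0,0,0],"fingers":1},
  {"xyz":[-0.003,0.083,-0.96],"angular":[0,0,0],"fingers":1},
  {"xyz":[-0.003,0.083,-0.96],"angular":[0,0,0],"fingers":0.3},
  {"xyz":[-0.003,0.083,-0.96],"angular":[0,0,0],"fingers":0.3},
  {"xyz":[-0.003,0.083,-0.96],"angular":[0,0,0],"fingers":0.3},
  {"xyz":[-0.003,0.083,-0.96],"angular":[0,0,0],"fingers":0.3},
  {"xyz":[-0.003,0.083,-0.96],"angular":[0,0,0],"fingers":0.3},
  {"xyz":[-0.003,0.083,-0.96],"angular":[0,0,0],"fingers":0.3},
], grip_force=30)

```text
t: 18.32
tool_pos: [0.386, 0.2633, 0.0187]
eef_rot: [-0.0, 0.998, 0.058, 0.001]
wrist_force: [1.4, -2.6, 5.2]
finger_gap: 0.0359
gripper_force: 30.6
```

Call:
move_arm([
  {"xyz":[0,0,0.2],"angular":[0,0,0],"fingers":0.3},
  {"xyz":[0,0,0.4],"angular":[0,0,0],"fingers":0.3},
  {"xyz":[0,0,0.6],"angular":[0,0,0],"fingers":0.3},
  {"xyz":[0.15,-0.2,0.7],"angular":[0,0,0.03],"fingers":0.3},
  {"xyz":[0.3,-0.4,0.7],"angular":[0,0,0.032],"fingers":0.3},
  {"xyz":[0.4,-0.6,0.7],"angular":[0,0,0.032],"fingers":0.3},
  {"xyz":[0.464,-0.8,0.6],"angular":[0,0,0.032],"fingers":0.3},
  {"xyz":[0.464,-0.933,0.4],"angular":[0,0,0.032],"fingers":0.3},
  {"xyz":[0.464,-0.933,0.25],"angular":[0,0,0.032],"fingers":0.3},
  {"xyz":[0.464,-0.933,0.25],"angular":[0,0,0.032],"fingers":0.3},
  {"xyz":[0.464,-0.933,0.25],"angular":[0,0,0.032],"fingers":0.3},
])

```text
t: 19.7
tool_pos: [0.5019, 0.0301, 0.0816]
eef_rot: [0.0, 0.994, 0.109, 0.001]
wrist_force: [0.2, -0.2, -1.2]
finger_gap: 0.036
gripper_force: 30.9
```

```bash
python3 - <<'E'
from wl import *
im=look(.06,.14)
cv2.imwrite("pics/w2.png",im)
E
```

```text
t 19.7 tcp [0.5019 0.0301 0.0816] closing -77.5
yellow {'c': (505.4, 31.9), 'size': (75.0, 36.5), 'yaw': 12.1, 'z': [0.1061, 0.107, 0.108], 'n': 23078}
```

View pics/w2.png

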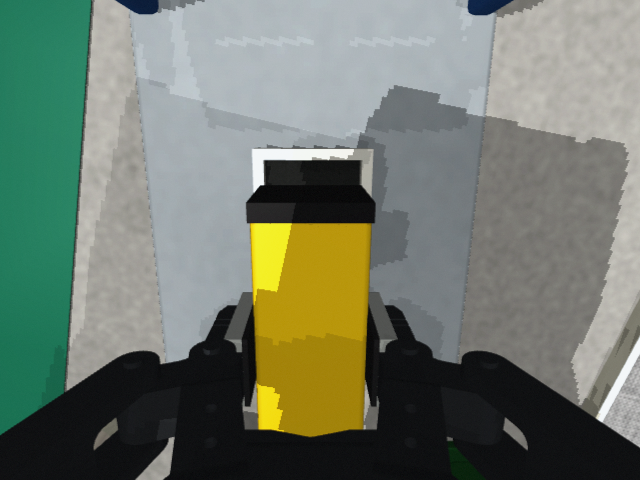

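Picture: the wagon is held square above the nest, and the nest's far strip shows centred at (312,155). Lowering.

Call:
move_arm([
  {"xyz":[0,0,-0.06],"angular":[0,0,0],"fingers":0.3},
  {"xyz":[0,0,-0.11],"angular":[0,0,0],"fingers":0.3},
  {"xyz":[0,0,-0.14],"angular":[0,0,0],"fingers":0.3},
  {"xyz":[0,0,-0.16],"angular":[0,0,0],"fingers":0.3},
  {"xyz":[0,0,-0.165],"angular":[0,0,0],"fingers":0.3},
  {"xyz":[0,0,-0.165],"angular":[0,0,0],"fingers":0.3},
])

```text
t: 20.5
tool_pos: [0.5008, 0.0298, 0.0388]
eef_rot: [0.0, 0.994, 0.108, -0.0]
wrist_force: [-2.6, 0.2, 4.4]
finger_gap: 0.0357
gripper_force: 31.7
```

Seated (upward force). Release, back off and rise.

Call:
move_arm([
  {"xyz":[0,0,0],"angular":[0,0,0],"fingers":0.7},
  {"xyz":[0,0,0],"angular":[0,0,0],"fingers":0.7},
  {"xyz":[0,0,0],"angular":[0,0,0],"fingers":0.7},
  {"xyz":[0,0,0],"angular":[0,0,0],"fingers":0.7},
  {"xyz":[0,0,0.15],"angular":[0,0,0],"fingers":0.7},
  {"xyz":[-0.1,-0.02,0.4],"angular":[0,0,0.05],"fingers":0.7},
  {"xyz":[-0.2,-0.04,0.6],"angular":[0,0,0.1],"fingers":0.7},
  {"xyz":[-0.2,-0.04,0.8],"angular":[0,0,0.15],"fingers":0.7},
  {"xyz":[-0.2,-0.04,1],"angular":[0,0,0.2],"fingers":0.7},
  {"xyz":[-0.2,-0.04,1],"angular":[0,0,0.25],"fingers":0.7},
  {"xyz":[-0.2,-0.04,1],"angular":[0,0,0.3],"fingers":0.8},
])

```text
t: 21.88
tool_pos: [0.451, 0.0198, 0.2891]
eef_rot: [0.001, 0.835, 0.55, 0.001]
wrist_force: [-0.2, 0.3, -0.3]
finger_gap: 0.0685
gripper_force: 0.0
```

Call:
move_arm([
  {"xyz":[0,0,0.35],"angular":[0,0,0.1],"fingers":0.8},
  {"xyz":[0,0,0.35],"angular":[0,0,0.2],"fingers":0.8},
  {"xyz":[0.2,0.04,0.35],"angular":[0,0,0.2],"fingers":0.8},
  {"xyz":[0.4,0.08,0.35],"angular":[0,0,0.2],"fingers":0.8},
  {"xyz":[0.6,0.13,0.35],"angular":[0,0,0.2],"fingers":0.8},
  {"xyz":[0.8,0.17,0.35],"angular":[0,0,0.2],"fingers":0.8},
  {"xyz":[0.86,0.186,0.35],"angular":[0,0,0.2],"fingers":0.8},
  {"xyz":[0.86,0.186,0.35],"angular":[0,0,0.2],"fingers":0.8},
  {"xyz":[0.86,0.186,0.35],"angular":[0,0,0.2],"fingers":0.8},
])

```text
t: 23.0
tool_pos: [0.6654, 0.0662, 0.3763]
eef_rot: [0.0, 0.626, 0.78, 0.0]
wrist_force: [-0.9, -0.7, 0.0]
finger_gap: 0.0679
gripper_force: 0.0
```

```bash
python3 - <<'E'
from wl import *
im=look(.055,.075)
im,d=read_camera("wrist");P=cloud(d,"wrist")
H,S,V=cv2.split(cv2.cvtColor(im,cv2.COLOR_BGR2HSV))
red=((H<8)|(H>172))&(S>150)&(V>80)
print("grip",rect(P,red,.29,.35))
cv2.imwrite("pics/w3.png",im)
s=read_state();print(s["tool_pos"])
E
```

```text
t 23.0 tcp [0.6654 0.0662 0.3763] closing 12.5
yellow {'c': (498.4, 30.7), 'size': (87.6, 35.7), 'yaw': 12.4, 'z': [0.0627, 0.0641, 0.0655], 'n': 2552}
grip {'c': (665.8, 66.4), 'size': (113.0, 21.4), 'yaw': -77.7, 'z': [0.3227, 0.3278, 0.3297], 'n': 8437}
[0.66532719 0.06608548 0.37669503]
```

View pics/w3.png

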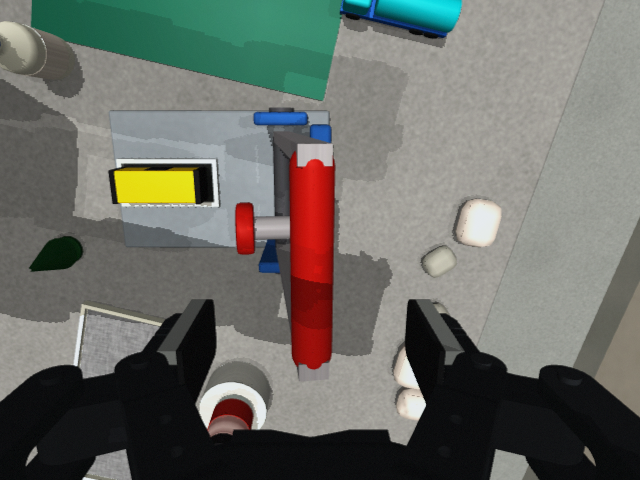

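Picture: yellow sits flat in the nest at (162,185), and the bar at (312,260) is centred between the fingers. Gripping the lever.

Call:
move_arm([
  {"xyz":[0,0,-0.15],"angular":[0,0,0],"fingers":0.8},
  {"xyz":[0,0,-0.31],"angular":[0,0,0],"fingers":0.8},
  {"xyz":[0,0,-0.31],"angular":[0,0,0],"fingers":0.8},
  {"xyz":[0,0,-0.31],"angular":[0,0,0],"fingers":0.1},
  {"xyz":[0,0,-0.31],"angular":[0,0,0],"fingers":0.1},
  {"xyz":[0,0,-0.31],"angular":[0,0,0],"fingers":0.1},
  {"xyz":[0,0,-0.31],"angular":[0,0,0],"fingers":0.1},
  {"xyz":[0,0,-0.31],"angular":[0,0,0],"fingers":0.1},
  {"xyz":[0,0,-0.31],"angular":[0,0,0],"fingers":0.1},
], grip_force=50)

```text
t: 24.22
tool_pos: [0.6662, 0.0663, 0.3004]
eef_rot: [0.001, 0.626, 0.78, 0.001]
wrist_force: [-3.2, -0.6, 5.4]
finger_gap: 0.02
gripper_force: 48.8
```

Call:
move_arm([
  {"xyz":[-0.11,-0.024,0.007],"angular":[0,0,0],"fingers":0.1},
  {"xyz":[-0.26,-0.057,-0.006],"angular":[0,0,0],"fingers":0.1},
  {"xyz":[-0.4,-0.089,-0.046],"angular":[0,0,0],"fingers":0.1},
  {"xyz":[-0.54,-0.119,-0.111],"angular":[0,0,0],"fingers":0.1},
  {"xyz":[-0.66,-0.147,-0.2],"angular":[0,0,0],"fingers":0.1},
  {"xyz":[-0.767,-0.17,-0.307],"angular":[0,0,0],"fingers":0.1},
  {"xyz":[-0.853,-0.189,-0.433],"angular":[0,0,0],"fingers":0.1},
  {"xyz":[-0.917,-0.203,-0.572],"angular":[0,0,0],"fingers":0.1},
  {"xyz":[-0.956,-0.212,-0.72],"angular":[0,0,0],"fingers":0.1},
  {"xyz":[-0.965,-0.214,-0.796],"angular":[0,0,0],"fingers":0.1},
  {"xyz":[-0.968,-0.215,-0.86],"angular":[0,0,0],"fingers":0.1},
  {"xyz":[-0.968,-0.215,-0.89],"angular":[0,0,0],"fingers":0.1},
  {"xyz":[-0.968,-0.215,-0.89],"angular":[0,0,0],"fingers":0.1},
  {"xyz":[-0.968,-0.215,-0.89],"angular":[0,0,0],"fingers":0.1},
])

```text
t: 25.98
tool_pos: [0.4233, 0.0125, 0.0767]
eef_rot: [-0.0, 0.626, 0.78, -0.0]
wrist_force: [-10.0, -0.4, 11.7]
finger_gap: 0.0203
gripper_force: 63.6
```

Call:
move_arm([
  {"xyz":[0.01,0,-0.02],"angular":[0,0,0],"fingers":0.1},
  {"xyz":[0.01,0,-0.02],"angular":[0,0,0],"fingers":0.1},
  {"xyz":[0.01,0,-0.02],"angular":[0,0,0],"fingers":0.1},
])

```text
t: 26.35
tool_pos: [0.4233, 0.0126, 0.0723]
eef_rot: [-0.003, 0.626, 0.78, -0.002]
wrist_force: [-28.0, -3.2, 44.2]
finger_gap: 0.0206
gripper_force: 67.4
```

```bash
python3 - <<'E'
from h import *
for c in ("side","top"):
    im,d=read_camera(c)
    print(c,[(round(r["conf"],2),w(r["centre"],c).round(4).tolist()) for r in models.place_of("lever_grip",c)][:2])
    if c=="side":cv2.imwrite("pics/side3.png",cv2.resize(im[220:400,260:460],None,fx=3,fy=3))
E
```

```text
side [(0.81, [0.4214, 0.0126, 0.1001])]
top []
```

View pics/side3.png

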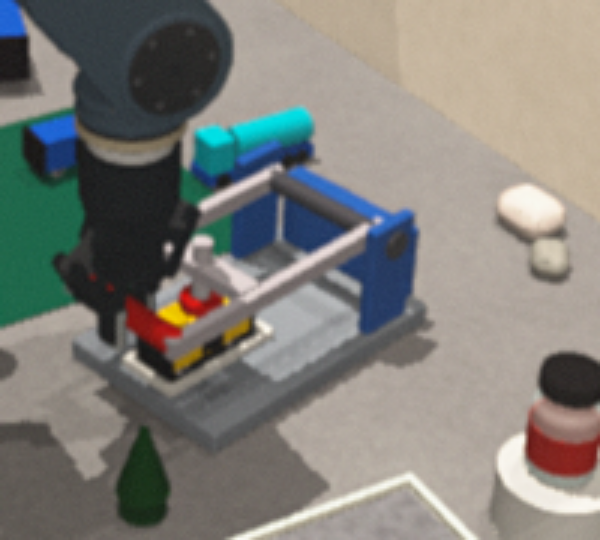

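Picture: the lever is at its stop, the pad is on yellow's roof and the grip is at z = 0.100. Returning the lever.

Call:
move_arm([
  {"xyz":[-0.007,0.001,0.06],"angular":[0,0,0],"fingers":0.1},
  {"xyz":[-0.007,0.001,0.114],"angular":[0,0,0],"fingers":0.1},
  {"xyz":[0.002,0.003,0.19],"angular":[0,0,0],"fingers":0.1},
  {"xyz":[0.041,0.012,0.338],"angular":[0,0,0],"fingers":0.1},
  {"xyz":[0.105,0.026,0.477],"angular":[0,0,0],"fingers":0.1},
  {"xyz":[0.19,0.045,0.603],"angular":[0,0,0],"fingers":0.1},
  {"xyz":[0.298,0.068,0.71],"angular":[0,0,0],"fingers":0.1},
  {"xyz":[0.418,0.096,0.8],"angular":[0,0,0],"fingers":0.1},
  {"xyz":[0.558,0.126,0.864],"angular":[0,0,0],"fingers":0.1},
  {"xyz":[0.698,0.158,0.904],"angular":[0,0,0],"fingers":0.1},
  {"xyz":[0.848,0.191,0.917],"angular":[0,0,0],"fingers":0.1},
  {"xyz":[0.955,0.215,0.91],"angular":[0,0,0],"fingers":0.1},
  {"xyz":[0.955,0.215,0.91],"angular":[0,0,0],"fingers":0.1},
  {"xyz":[0.955,0.215,0.91],"angular":[0,0,0],"fingers":0.8},
  {"xyz":[0.955,0.215,0.91],"angular":[0,0,0],"fingers":0.8},
  {"xyz":[0.955,0.215,0.91],"angular":[0,0,0],"fingers":0.8},
  {"xyz":[0.955,0.215,0.91],"angular":[0,0,0],"fingers":0.8},
])

```text
t: 28.68
tool_pos: [0.6652, 0.0664, 0.2986]
eef_rot: [0.0, 0.626, 0.78, 0.0]
wrist_force: [0.3, 0.0, -0.3]
finger_gap: 0.0682
gripper_force: 0.0
```

Call:
move_arm([
  {"xyz":[0,0,0.15],"angular":[0,0,0],"fingers":0.8},
  {"xyz":[0,0,0.31],"angular":[0,0,0],"fingers":0.8},
  {"xyz":[-0.2,-0.04,0.31],"angular":[0,0,-0.03],"fingers":0.8},
  {"xyz":[-0.4,-0.08,0.31],"angular":[0,0,-0.08],"fingers":0.8},
  {"xyz":[-0.6,-0.13,0.31],"angular":[0,0,-0.14],"fingers":0.8},
  {"xyz":[-0.8,-0.17,0.2],"angular":[0,0,-0.2],"fingers":0.8},
  {"xyz":[-0.86,-0.186,0],"angular":[0,0,-0.26],"fingers":0.8},
  {"xyz":[-0.86,-0.186,-0.2],"angular":[0,0,-0.32],"fingers":0.7},
  {"xyz":[-0.86,-0.186,-0.4],"angular":[0,0,-0.38],"fingers":0.7},
  {"xyz":[-0.86,-0.186,-0.5],"angular":[0,0,-0.44],"fingers":0.7},
  {"xyz":[-0.8,-0.17,-0.5],"angular":[0,0,-0.5],"fingers":0.7},
  {"xyz":[-0.7,-0.15,-0.5],"angular":[0,0,-0.5],"fingers":0.7},
  {"xyz":[-0.7,-0.15,-0.5],"angular":[0,0,-0.5],"fingers":0.7},
])

```text
t: 30.3
tool_pos: [0.4913, 0.029, 0.1736]
eef_rot: [0.0, 0.994, 0.109, 0.0]
wrist_force: [0.4, -0.5, -0.5]
finger_gap: 0.0599
gripper_force: 0.0
```

```bash
python3 - <<'E'
from wl import *
im=look(.055,.075)
im,d=read_camera("side"); print([(round(r["conf"],2),w(r["centre"],"side").round(4).tolist()) for r in models.place_of("lever_grip","side")][:2])
E
```

```text
t 30.3 tcp [0.4913 0.029  0.1736] closing -77.5
yellow {'c': (497.6, 29.9), 'size': (86.6, 36.0), 'yaw': 12.4, 'z': [0.0626, 0.0638, 0.0649], 'n': 7611}
[(0.76, [0.6649, 0.0635, 0.3188]), (0.43, [0.4186, 0.3864, -0.0])]
```

Call:
move_arm([
  {"xyz":[0.027,0.004,-0.2],"angular":[0,0,0],"fingers":0.7},
  {"xyz":[0.027,0.004,-0.38],"angular":[0,0,0],"fingers":0.7},
  {"xyz":[0.027,0.004,-0.48],"angular":[0,0,0],"fingers":0.7},
  {"xyz":[0.027,0.004,-0.54],"angular":[0,0,0],"fingers":0.7},
  {"xyz":[0.027,0.004,-0.54],"angular":[0,0,0],"fingers":0.7},
  {"xyz":[0.027,0.004,-0.54],"angular":[0,0,0],"fingers":0.3},
  {"xyz":[0.027,0.004,-0.54],"angular":[0,0,0],"fingers":0.3},
  {"xyz":[0.027,0.004,-0.54],"angular":[0,0,0],"fingers":0.3},
  {"xyz":[0.027,0.004,-0.54],"angular":[0,0,0],"fingers":0.3},
  {"xyz":[0.027,0.004,-0.54],"angular":[0,0,0],"fingers":0.3},
], grip_force=30)

```text
t: 31.7
tool_pos: [0.4976, 0.0298, 0.0397]
eef_rot: [0.0, 0.994, 0.108, 0.001]
wrist_force: [-1.3, 0.1, 8.0]
finger_gap: 0.0354
gripper_force: 31.0
```

```bash
python3 - <<'E'
from h import *
k=camera_params("top");A=rot(k["attitude"]);o=np.array(k["origin"])
im=cv2.imread("pics/top0.png").astype(int)
m=((im.min(-1)>195)).astype(np.uint8);m[:225]=0;m[330:]=0;m[:,:420]=0;m[:,560:]=0
v,u=np.nonzero(m)
D=np.stack([(u-k["cx"])/k["fx"],(v-k["cy"])/k["fy"],np.ones(len(u))],-1)@A.T
Q=(o+D*((.012-o[2])/D[:,2])[:,None])[:,:2]
print(len(u),cv2.minAreaRect((Q*1000).astype(np.float32)))
E
```

```text
764 ((505.17608642578125, -307.72601318359375), (288.5384216308594, 210.8051300048828), 87.25865936279297)
```

```bash
python3 - <<'E'
from h import *
k=camera_params("top");A=rot(k["attitude"]);o=np.array(k["origin"])
im=cv2.imread("pics/top0.png").astype(int)
m=((im.min(-1)>185)).astype(np.uint8);m[:225]=0;m[330:]=0;m[:,:420]=0;m[:,560:]=0
n,l,st,_=cv2.connectedComponentsWithStats(m,connectivity=8);i=1+np.argmax(st[1:,2]);print(st[i])
v,u=np.nonzero((l==i)&(np.arange(480)[:,None]>238))
D=np.stack([(u-k["cx"])/k["fx"],(v-k["cy"])/k["fy"],np.ones(len(u))],-1)@A.T
Q=(o+D*((.012-o[2])/D[:,2])[:,None])[:,:2]
print(len(u),cv2.minAreaRect((Q*1000).astype(np.float32)))
E
```

```text
[431 243 115  68 772]
772 ((479.74310302734375, -305.89923095703125), (289.6798095703125, 161.82196044921875), 87.14347076416016)
```

Call:
move_arm([
  {"xyz":[0,0,0.15],"angular":[0,0,0],"fingers":0.3},
  {"xyz":[-0.05,-0.1,0.4],"angular":[0,0,0],"fingers":0.3},
  {"xyz":[-0.088,-0.3,0.6],"angular":[0,0,-0.03],"fingers":0.3},
  {"xyz":[-0.088,-0.5,0.6],"angular":[0,0,-0.06],"fingers":0.3},
  {"xyz":[-0.088,-0.75,0.6],"angular":[0,0,-0.086],"fingers":0.3},
  {"xyz":[-0.088,-1,0.6],"angular":[0,0,-0.086],"fingers":0.3},
])

```text
t: 32.45
tool_pos: [0.4747, -0.2222, 0.1896]
eef_rot: [0.001, 1.0, -0.027, 0.001]
wrist_force: [1.4, 0.8, -1.3]
finger_gap: 0.0355
gripper_force: 30.9
```

Call:
move_arm([
  {"xyz":[0,-0.25,0],"angular":[0,0,0],"fingers":0.3},
  {"xyz":[0,-0.5,0],"angular":[0,0,0],"fingers":0.3},
  {"xyz":[0,-0.676,0],"angular":[0,0,0],"fingers":0.3},
  {"xyz":[0,-0.676,-0.25],"angular":[0,0,0],"fingers":0.3},
  {"xyz":[0,-0.676,-0.45],"angular":[0,0,0],"fingers":0.3},
  {"xyz":[0,-0.676,-0.57],"angular":[0,0,0],"fingers":0.3},
  {"xyz":[0,-0.676,-0.63],"angular":[0,0,0],"fingers":0.3},
  {"xyz":[0,-0.676,-0.652],"angular":[0,0,0],"fingers":0.3},
  {"xyz":[0,-0.676,-0.652],"angular":[0,0,0],"fingers":0.3},
])

```text
t: 33.58
tool_pos: [0.4754, -0.3895, 0.0265]
eef_rot: [0.001, 1.0, -0.026, 0.0]
wrist_force: [0.5, -0.6, -2.3]
finger_gap: 0.0355
gripper_force: 30.7
```

Call:
move_arm([
  {"xyz":[0,0,-0.008],"angular":[0,0,0],"fingers":0.3},
  {"xyz":[0,0,-0.011],"angular":[0,0,0],"fingers":0.3},
  {"xyz":[0,0,-0.011],"angular":[0,0,0],"fingers":0.7},
  {"xyz":[0,0,-0.011],"angular":[0,0,0],"fingers":0.7},
  {"xyz":[0,0,-0.011],"angular":[0,0,0],"fingers":0.7},
  {"xyz":[0,0,0.1],"angular":[0,0,0],"fingers":0.7},
  {"xyz":[0,0,0.3],"angular":[0,0,0],"fingers":0.7},
  {"xyz":[0,0.1,0.55],"angular":[0,0,0],"fingers":1},
  {"xyz":[0,0.3,0.8],"angular":[0,0,0],"fingers":1},
  {"xyz":[0,0.5,1],"angular":[0,0,0],"fingers":1},
  {"xyz":[0,0.5,1],"angular":[0,0,0],"fingers":1},
])

```text
t: 34.95
tool_pos: [0.4753, -0.2627, 0.2783]
eef_rot: [0.001, 1.0, -0.026, 0.001]
wrist_force: [0.5, -1.2, -0.3]
finger_gap: 0.0851
gripper_force: 0.0
```

```bash
python3 - <<'E'
from wl import *
im=look(.03,.07)
import meas
for n,c in dict(yellow=(.384,.264),orange=(.417,.3926),blue=(.575,.36)).items():
    print(n,rect(meas.P,meas.box(*c,.09),.034,.07))
E
```

```text
t 34.95 tcp [ 0.4753 -0.2627  0.2783] closing -93.0
yellow {'c': (477.3, -388.0), 'size': (86.5, 36.3), 'yaw': -2.8, 'z': [0.0435, 0.0509, 0.0521], 'n': 3906}
yellow None
orange {'c': (417.0, 394.7), 'size': (98.0, 38.3), 'yaw': 12.9, 'z': [0.0377, 0.0436, 0.0489], 'n': 620}
blue {'c': (606.3, 346.6), 'size': (175.2, 80.4), 'yaw': -29.8, 'z': [0.038, 0.044, 0.0502], 'n': 633}
```

Call:
move_arm([
  {"xyz":[-0.08,0.25,0],"angular":[0,0,0],"fingers":1},
  {"xyz":[-0.08,0.5,0],"angular":[0,0,0.05],"fingers":1},
  {"xyz":[-0.08,0.75,0],"angular":[0,0,0.091],"fingers":1},
  {"xyz":[-0.08,1,0],"angular":[0,0,0.091],"fingers":1},
])

```text
t: 35.55
tool_pos: [0.4547, -0.016, 0.2746]
eef_rot: [0.0, 0.993, 0.117, -0.0]
wrist_force: [1.3, -0.0, 0.7]
finger_gap: 0.0855
gripper_force: 0.0
```

Call:
move_arm([
  {"xyz":[-0.16,0.25,0],"angular":[0,0,0],"fingers":1},
  {"xyz":[-0.16,0.5,0],"angular":[0,0,0],"fingers":1},
  {"xyz":[-0.16,0.75,0],"angular":[0,0,0],"fingers":1},
  {"xyz":[-0.16,1,0],"angular":[0,0,0],"fingers":1},
])

```text
t: 36.05
tool_pos: [0.4149, 0.2243, 0.2747]
eef_rot: [0.0, 0.993, 0.116, -0.0]
wrist_force: [1.8, -1.3, 0.3]
finger_gap: 0.0851
gripper_force: 0.0
```

Call:
move_arm([
  {"xyz":[0,0.25,-0.06],"angular":[0,0,0],"fingers":1},
  {"xyz":[0,0.54,-0.12],"angular":[0,0,0],"fingers":1},
  {"xyz":[0,0.54,-0.12],"angular":[0,0,0],"fingers":1},
  {"xyz":[0,0.54,-0.12],"angular":[0,0,0],"fingers":1},
])

```text
t: 36.55
tool_pos: [0.4151, 0.3574, 0.2444]
eef_rot: [0.001, 0.993, 0.117, -0.001]
wrist_force: [1.4, 0.3, -0.3]
finger_gap: 0.0854
gripper_force: 0.0
```

```bash
python3 wl.py
```

```text
t 36.55 tcp [0.4151 0.3574 0.2444] closing -76.6
orange {'c': (416.6, 393.3), 'size': (86.7, 36.9), 'yaw': 13.3, 'z': [0.0432, 0.0446, 0.0458], 'n': 4493}
blue {'c': (554.6, 362.0), 'size': (47.5, 36.4), 'yaw': -0.7, 'z': [0.0432, 0.0446, 0.0459], 'n': 2978}
```

Call:
move_arm([
  {"xyz":[0.006,0.144,-0.2],"angular":[0,0,0],"fingers":1},
  {"xyz":[0.006,0.144,-0.4],"angular":[0,0,0],"fingers":1},
  {"xyz":[0.006,0.144,-0.6],"angular":[0,0,0],"fingers":1},
  {"xyz":[0.006,0.144,-0.78],"angular":[0,0,0],"fingers":1},
  {"xyz":[0.006,0.144,-0.91],"angular":[0,0,0],"fingers":1},
  {"xyz":[0.006,0.144,-0.91],"angular":[0,0,0],"fingers":1},
  {"xyz":[0.006,0.144,-0.91],"angular":[0,0,0],"fingers":0.3},
  {"xyz":[0.006,0.144,-0.91],"angular":[0,0,0],"fingers":0.3},
  {"xyz":[0.006,0.144,-0.91],"angular":[0,0,0],"fingers":0.3},
  {"xyz":[0.006,0.144,-0.91],"angular":[0,0,0],"fingers":0.3},
  {"xyz":[0.006,0.144,-0.91],"angular":[0,0,0],"fingers":0.3},
  {"xyz":[0.006,0.144,-0.91],"angular":[0,0,0],"fingers":0.3},
])

```text
t: 38.1
tool_pos: [0.4171, 0.3941, 0.0194]
eef_rot: [-0.0, 0.993, 0.116, 0.001]
wrist_force: [-0.3, -1.1, 8.3]
finger_gap: 0.0354
gripper_force: 30.8
```

Call:
move_arm([
  {"xyz":[0,0,0.2],"angular":[0,0,0],"fingers":0.3},
  {"xyz":[0,0,0.4],"angular":[0,0,0],"fingers":0.3},
  {"xyz":[0.05,-0.2,0.6],"angular":[0,0,0],"fingers":0.3},
  {"xyz":[0.1,-0.4,0.6],"angular":[0,0,-0.005],"fingers":0.3},
  {"xyz":[0.15,-0.6,0.6],"angular":[0,0,-0.005],"fingers":0.3},
  {"xyz":[0.2,-0.8,0.6],"angular":[0,0,-0.005],"fingers":0.3},
  {"xyz":[0.2,-0.8,0.6],"angular":[0,0,-0.005],"fingers":0.3},
])

```text
t: 38.98
tool_pos: [0.467, 0.1912, 0.1686]
eef_rot: [0.0, 0.994, 0.107, 0.0]
wrist_force: [-0.1, 1.0, -1.4]
finger_gap: 0.0353
gripper_force: 31.3
```

Call:
move_arm([
  {"xyz":[0.06,-0.2,0],"angular":[0,0,0],"fingers":0.3},
  {"xyz":[0.136,-0.4,0],"angular":[0,0,0],"fingers":0.3},
  {"xyz":[0.136,-0.6,-0.1],"angular":[0,0,0],"fingers":0.3},
  {"xyz":[0.136,-0.651,-0.25],"angular":[0,0,0],"fingers":0.3},
  {"xyz":[0.136,-0.651,-0.35],"angular":[0,0,0],"fingers":0.3},
  {"xyz":[0.136,-0.651,-0.35],"angular":[0,0,0],"fingers":0.3},
  {"xyz":[0.136,-0.651,-0.35],"angular":[0,0,0],"fingers":0.3},
])

```text
t: 39.85
tool_pos: [0.5011, 0.0316, 0.0816]
eef_rot: [0.0, 0.994, 0.109, 0.001]
wrist_force: [0.5, -0.1, -0.7]
finger_gap: 0.0357
gripper_force: 31.2
```

```bash
python3 - <<'E'
from wl import *
im=look(.06,.14)
E
```

```text
t 39.85 tcp [0.5011 0.0316 0.0816] closing -77.5
orange {'c': (504.9, 33.4), 'size': (76.5, 37.3), 'yaw': 12.3, 'z': [0.1054, 0.1063, 0.1073], 'n': 23883}
```

Call:
move_arm([
  {"xyz":[0,-0.004,-0.06],"angular":[0,0,0],"fingers":0.3},
  {"xyz":[0,-0.004,-0.11],"angular":[0,0,0],"fingers":0.3},
  {"xyz":[0,-0.004,-0.14],"angular":[0,0,0],"fingers":0.3},
  {"xyz":[0,-0.004,-0.16],"angular":[0,0,0],"fingers":0.3},
  {"xyz":[0,-0.004,-0.168],"angular":[0,0,0],"fingers":0.3},
  {"xyz":[0,-0.004,-0.168],"angular":[0,0,0],"fingers":0.3},
])

```text
t: 40.65
tool_pos: [0.5003, 0.03, 0.0394]
eef_rot: [0.0, 0.994, 0.108, -0.0]
wrist_force: [-7.3, -0.8, 13.9]
finger_gap: 0.0353
gripper_force: 33.4
```

Call:
move_arm([
  {"xyz":[0,0,0.004],"angular":[0,0,0],"fingers":0.7},
  {"xyz":[0,0,0],"angular":[0,0,0],"fingers":0.7},
  {"xyz":[0,0,0],"angular":[0,0,0],"fingers":0.7},
  {"xyz":[0,0,0],"angular":[0,0,0],"fingers":0.7},
  {"xyz":[0,0,0.15],"angular":[0,0,0],"fingers":0.7},
  {"xyz":[-0.1,-0.02,0.4],"angular":[0,0,0.05],"fingers":0.7},
  {"xyz":[-0.2,-0.04,0.6],"angular":[0,0,0.1],"fingers":0.7},
  {"xyz":[-0.2,-0.04,0.8],"angular":[0,0,0.15],"fingers":0.7},
  {"xyz":[-0.2,-0.04,1],"angular":[0,0,0.2],"fingers":0.7},
  {"xyz":[-0.2,-0.04,1],"angular":[0,0,0.25],"fingers":0.7},
  {"xyz":[-0.2,-0.04,1],"angular":[0,0,0.3],"fingers":0.8},
])

```text
t: 42.02
tool_pos: [0.4505, 0.02, 0.2891]
eef_rot: [0.001, 0.835, 0.55, 0.001]
wrist_force: [0.0, -0.2, -1.0]
finger_gap: 0.0682
gripper_force: 0.0
```

Call:
move_arm([
  {"xyz":[0,0,0.35],"angular":[0,0,0.1],"fingers":0.8},
  {"xyz":[0,0,0.35],"angular":[0,0,0.2],"fingers":0.8},
  {"xyz":[0.2,0.04,0.35],"angular":[0,0,0.2],"fingers":0.8},
  {"xyz":[0.4,0.08,0.35],"angular":[0,0,0.2],"fingers":0.8},
  {"xyz":[0.6,0.13,0.35],"angular":[0,0,0.2],"fingers":0.8},
  {"xyz":[0.8,0.17,0.35],"angular":[0,0,0.2],"fingers":0.8},
  {"xyz":[0.86,0.186,0.35],"angular":[0,0,0.2],"fingers":0.8},
  {"xyz":[0.86,0.186,0.35],"angular":[0,0,0.2],"fingers":0.8},
  {"xyz":[0.86,0.186,0.35],"angular":[0,0,0.2],"fingers":0.8},
])

```text
t: 43.15
tool_pos: [0.6649, 0.0663, 0.3762]
eef_rot: [0.0, 0.626, 0.78, 0.0]
wrist_force: [0.4, -0.1, -0.4]
finger_gap: 0.0686
gripper_force: 0.0
```

```bash
python3 - <<'E'
from wl import *
im=look(.055,.075)
E
```

```text
t 43.15 tcp [0.6649 0.0663 0.3762] closing 12.4
orange {'c': (499.1, 31.2), 'size': (87.6, 35.6), 'yaw': 12.4, 'z': [0.0625, 0.0641, 0.0655], 'n': 2607}
```

Orange sits flat in the nest. Same lever stroke.

Call:
move_arm([
  {"xyz":[0,0,-0.15],"angular":[0,0,0],"fingers":0.8},
  {"xyz":[0,0,-0.31],"angular":[0,0,0],"fingers":0.8},
  {"xyz":[0,0,-0.31],"angular":[0,0,0],"fingers":0.8},
  {"xyz":[0,0,-0.31],"angular":[0,0,0],"fingers":0.1},
  {"xyz":[0,0,-0.31],"angular":[0,0,0],"fingers":0.1},
  {"xyz":[0,0,-0.31],"angular":[0,0,0],"fingers":0.1},
  {"xyz":[0,0,-0.31],"angular":[0,0,0],"fingers":0.1},
  {"xyz":[0,0,-0.31],"angular":[0,0,0],"fingers":0.1},
  {"xyz":[0,0,-0.31],"angular":[0,0,0],"fingers":0.1},
], grip_force=50)

```text
t: 44.32
tool_pos: [0.666, 0.0665, 0.3003]
eef_rot: [0.001, 0.626, 0.78, 0.001]
wrist_force: [-0.4, 0.2, 6.4]
finger_gap: 0.0204
gripper_force: 48.8
```

Call:
move_arm([
  {"xyz":[-0.11,-0.024,0.007],"angular":[0,0,0],"fingers":0.1},
  {"xyz":[-0.26,-0.057,-0.006],"angular":[0,0,0],"fingers":0.1},
  {"xyz":[-0.4,-0.089,-0.046],"angular":[0,0,0],"fingers":0.1},
  {"xyz":[-0.54,-0.119,-0.111],"angular":[0,0,0],"fingers":0.1},
  {"xyz":[-0.66,-0.147,-0.2],"angular":[0,0,0],"fingers":0.1},
  {"xyz":[-0.767,-0.17,-0.307],"angular":[0,0,0],"fingers":0.1},
  {"xyz":[-0.853,-0.189,-0.433],"angular":[0,0,0],"fingers":0.1},
  {"xyz":[-0.917,-0.203,-0.572],"angular":[0,0,0],"fingers":0.1},
  {"xyz":[-0.956,-0.212,-0.72],"angular":[0,0,0],"fingers":0.1},
  {"xyz":[-0.965,-0.214,-0.796],"angular":[0,0,0],"fingers":0.1},
  {"xyz":[-0.965,-0.215,-0.86],"angular":[0,0,0],"fingers":0.1},
  {"xyz":[-0.96,-0.215,-0.9],"angular":[0,0,0],"fingers":0.1},
  {"xyz":[-0.96,-0.215,-0.905],"angular":[0,0,0],"fingers":0.1},
  {"xyz":[-0.96,-0.215,-0.905],"angular":[0,0,0],"fingers":0.1},
  {"xyz":[-0.96,-0.215,-0.905],"angular":[0,0,0],"fingers":0.1},
])

```text
t: 46.2
tool_pos: [0.4232, 0.0128, 0.0736]
eef_rot: [-0.002, 0.626, 0.78, -0.001]
wrist_force: [-22.7, -0.8, 39.4]
finger_gap: 0.0201
gripper_force: 65.2
```

```bash
python3 - <<'E'
from h import *
c="side";im,d=read_camera(c)
print([(round(r["conf"],2),w(r["centre"],c).round(4).tolist()) for r in models.place_of("lever_grip",c)][:2])
E
```

```text
[(0.71, [0.4224, 0.0074, 0.0991]), (0.63, [0.5005, 0.0244, 0.0211])]
```

At the stop. Returning, then back to the wagon.

Call:
move_arm([
  {"xyz":[-0.005,0.001,0.06],"angular":[0,0,0],"fingers":0.1},
  {"xyz":[-0.005,0.001,0.11],"angular":[0,0,0],"fingers":0.1},
  {"xyz":[0.004,0.003,0.185],"angular":[0,0,0],"fingers":0.1},
  {"xyz":[0.043,0.012,0.333],"angular":[0,0,0],"fingers":0.1},
  {"xyz":[0.107,0.026,0.472],"angular":[0,0,0],"fingers":0.1},
  {"xyz":[0.192,0.045,0.598],"angular":[0,0,0],"fingers":0.1},
  {"xyz":[0.3,0.068,0.705],"angular":[0,0,0],"fingers":0.1},
  {"xyz":[0.42,0.096,0.794],"angular":[0,0,0],"fingers":0.1},
  {"xyz":[0.56,0.126,0.859],"angular":[0,0,0],"fingers":0.1},
  {"xyz":[0.7,0.158,0.899],"angular":[0,0,0],"fingers":0.1},
  {"xyz":[0.85,0.191,0.912],"angular":[0,0,0],"fingers":0.1},
  {"xyz":[0.957,0.215,0.905],"angular":[0,0,0],"fingers":0.1},
  {"xyz":[0.957,0.215,0.905],"angular":[0,0,0],"fingers":0.1},
  {"xyz":[0.957,0.215,0.905],"angular":[0,0,0],"fingers":0.8},
  {"xyz":[0.957,0.215,0.905],"angular":[0,0,0],"fingers":0.8},
  {"xyz":[0.957,0.215,0.905],"angular":[0,0,0],"fingers":0.8},
  {"xyz":[0.957,0.215,0.905],"angular":[0,0,0],"fingers":0.8},
])

```text
t: 48.42
tool_pos: [0.6647, 0.0665, 0.2987]
eef_rot: [0.0, 0.626, 0.78, 0.0]
wrist_force: [-0.0, 0.5, -0.1]
finger_gap: 0.0681
gripper_force: 0.0
```

Call:
move_arm([
  {"xyz":[0,0,0.15],"angular":[0,0,0],"fingers":0.8},
  {"xyz":[0,0,0.31],"angular":[0,0,0],"fingers":0.8},
  {"xyz":[-0.2,-0.04,0.31],"angular":[0,0,-0.03],"fingers":0.8},
  {"xyz":[-0.4,-0.08,0.31],"angular":[0,0,-0.08],"fingers":0.8},
  {"xyz":[-0.6,-0.13,0.31],"angular":[0,0,-0.14],"fingers":0.8},
  {"xyz":[-0.8,-0.17,0.2],"angular":[0,0,-0.2],"fingers":0.8},
  {"xyz":[-0.86,-0.186,0],"angular":[0,0,-0.26],"fingers":0.8},
  {"xyz":[-0.86,-0.186,-0.2],"angular":[0,0,-0.32],"fingers":0.7},
  {"xyz":[-0.86,-0.186,-0.4],"angular":[0,0,-0.38],"fingers":0.7},
  {"xyz":[-0.86,-0.186,-0.5],"angular":[0,0,-0.44],"fingers":0.7},
  {"xyz":[-0.8,-0.17,-0.5],"angular":[0,0,-0.5],"fingers":0.7},
  {"xyz":[-0.7,-0.15,-0.5],"angular":[0,0,-0.5],"fingers":0.7},
  {"xyz":[-0.7,-0.15,-0.5],"angular":[0,0,-0.5],"fingers":0.7},
])

```text
t: 50.05
tool_pos: [0.4907, 0.0291, 0.1736]
eef_rot: [0.0, 0.994, 0.109, 0.0]
wrist_force: [-0.4, 0.3, 0.2]
finger_gap: 0.0599
gripper_force: 0.0
```

```bash
python3 - <<'E'
from wl import *
im=look(.055,.075)
im,d=read_camera("side"); print([(round(r["conf"],2),w(r["centre"],"side").round(4).tolist()) for r in models.place_of("lever_grip","side")][:2])
E
```

```text
t 50.05 tcp [0.4907 0.0291 0.1736] closing -77.5
orange {'c': (498.1, 30.5), 'size': (86.8, 36.5), 'yaw': 12.5, 'z': [0.0626, 0.0638, 0.0649], 'n': 7761}
[(0.55, [0.663, 0.0626, 0.3207])]
```

Call:
move_arm([
  {"xyz":[0.03,0.006,-0.2],"angular":[0,0,0],"fingers":0.7},
  {"xyz":[0.03,0.006,-0.38],"angular":[0,0,0],"fingers":0.7},
  {"xyz":[0.03,0.006,-0.48],"angular":[0,0,0],"fingers":0.7},
  {"xyz":[0.03,0.006,-0.54],"angular":[0,0,0],"fingers":0.7},
  {"xyz":[0.03,0.006,-0.54],"angular":[0,0,0],"fingers":0.7},
  {"xyz":[0.03,0.006,-0.54],"angular":[0,0,0],"fingers":0.3},
  {"xyz":[0.03,0.006,-0.54],"angular":[0,0,0],"fingers":0.3},
  {"xyz":[0.03,0.006,-0.54],"angular":[0,0,0],"fingers":0.3},
  {"xyz":[0.03,0.006,-0.54],"angular":[0,0,0],"fingers":0.3},
  {"xyz":[0.03,0.006,-0.54],"angular":[0,0,0],"fingers":0.3},
], grip_force=30)

```text
t: 51.45
tool_pos: [0.4979, 0.0304, 0.0397]
eef_rot: [0.0, 0.994, 0.109, 0.001]
wrist_force: [-1.6, -0.8, 7.6]
finger_gap: 0.0356
gripper_force: 31.0
```

Call:
move_arm([
  {"xyz":[0,0,0.15],"angular":[0,0,0],"fingers":0.3},
  {"xyz":[-0.05,-0.1,0.4],"angular":[0,0,0],"fingers":0.3},
  {"xyz":[-0.072,-0.3,0.6],"angular":[0,0,-0.03],"fingers":0.3},
  {"xyz":[-0.072,-0.5,0.6],"angular":[0,0,-0.06],"fingers":0.3},
  {"xyz":[-0.072,-0.75,0.6],"angular":[0,0,-0.086],"fingers":0.3},
  {"xyz":[-0.072,-1,0.6],"angular":[0,0,-0.086],"fingers":0.3},
  {"xyz":[-0.072,-1,0.6],"angular":[0,0,-0.086],"fingers":0.3},
])

```text
t: 52.32
tool_pos: [0.4788, -0.223, 0.189]
eef_rot: [0.001, 1.0, -0.029, 0.001]
wrist_force: [-0.5, 0.7, -1.4]
finger_gap: 0.0355
gripper_force: 31.1
```

Call:
move_arm([
  {"xyz":[0,-0.2,0],"angular":[0,0,0],"fingers":0.3},
  {"xyz":[0,-0.338,0],"angular":[0,0,0],"fingers":0.3},
  {"xyz":[0,-0.338,-0.25],"angular":[0,0,0],"fingers":0.3},
  {"xyz":[0,-0.338,-0.45],"angular":[0,0,0],"fingers":0.3},
  {"xyz":[0,-0.338,-0.57],"angular":[0,0,0],"fingers":0.3},
  {"xyz":[0,-0.338,-0.63],"angular":[0,0,0],"fingers":0.3},
  {"xyz":[0,-0.338,-0.658],"angular":[0,0,0],"fingers":0.3},
  {"xyz":[0,-0.338,-0.658],"angular":[0,0,0],"fingers":0.3},
])

```text
t: 53.32
tool_pos: [0.4799, -0.3042, 0.0252]
eef_rot: [0.001, 1.0, -0.026, 0.001]
wrist_force: [-0.1, -0.6, -2.1]
finger_gap: 0.0358
gripper_force: 31.5
```

Call:
move_arm([
  {"xyz":[0,0,-0.006],"angular":[0,0,0],"fingers":0.3},
  {"xyz":[0,0,-0.006],"angular":[0,0,0],"fingers":0.3},
  {"xyz":[0,0,-0.006],"angular":[0,0,0],"fingers":0.7},
  {"xyz":[0,0,-0.006],"angular":[0,0,0],"fingers":0.7},
  {"xyz":[0,0,-0.006],"angular":[0,0,0],"fingers":0.7},
  {"xyz":[0,0,0.1],"angular":[0,0,0],"fingers":0.7},
  {"xyz":[0,0,0.3],"angular":[0,0,0],"fingers":0.7},
  {"xyz":[0,0.1,0.55],"angular":[0,0,0],"fingers":1},
  {"xyz":[0,0.3,0.8],"angular":[0,0,0],"fingers":1},
  {"xyz":[0,0.5,1],"angular":[0,0,0],"fingers":1},
  {"xyz":[0,0.5,1],"angular":[0,0,0],"fingers":1},
])

```text
t: 54.7
tool_pos: [0.4796, -0.1775, 0.2767]
eef_rot: [0.001, 1.0, -0.026, 0.001]
wrist_force: [0.2, -0.5, 0.0]
finger_gap: 0.0856
gripper_force: 0.0
```

```bash
python3 - <<'E'
from wl import *
im=look(.03,.07); cv2.imwrite("pics/w4.png",im)
import meas
print(rect(meas.P,(abs(meas.X-.5)<.14)&(abs(meas.Y-.36)<.14)&((meas.H>100)&(meas.H<128)&(meas.S>120)),.034,.07))
E
```

```text
t 54.7 tcp [ 0.4796 -0.1775  0.2767] closing -93.0
yellow {'c': (477.5, -387.8), 'size': (86.1, 37.1), 'yaw': -3.1, 'z': [0.0369, 0.0506, 0.052], 'n': 4298}
orange {'c': (481.9, -302.7), 'size': (86.0, 36.8), 'yaw': -3.1, 'z': [0.0412, 0.0507, 0.0521], 'n': 4187}
{'c': (575.3, 362.9), 'size': (90.6, 36.6), 'yaw': -1.4, 'z': [0.038, 0.0438, 0.0497], 'n': 527}
```

View pics/w4.png

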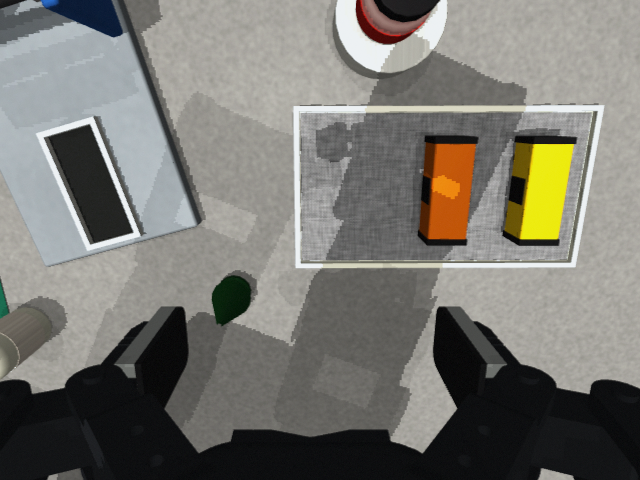

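Picture: orange (447,190) and yellow (540,190) stand on the tray, and the nest is empty. Now blue.

Call:
move_arm([
  {"xyz":[-0.12,0.25,0],"angular":[0,0,0.01],"fingers":1},
  {"xyz":[-0.12,0.5,0],"angular":[0,0,0.01],"fingers":1},
  {"xyz":[-0.12,0.75,0],"angular":[0,0,0.01],"fingers":1},
  {"xyz":[-0.12,1,0],"angular":[0,0,0.01],"fingers":1},
  {"xyz":[-0.12,1,0],"angular":[0,0,0.01],"fingers":1},
])

```text
t: 55.42
tool_pos: [0.4488, 0.0734, 0.273]
eef_rot: [0.0, 1.0, -0.009, -0.001]
wrist_force: [0.0, -0.2, -0.1]
finger_gap: 0.0856
gripper_force: 0.0
```

Call:
move_arm([
  {"xyz":[0,0.25,0],"angular":[0,0,0],"fingers":1},
  {"xyz":[0,0.5,0],"angular":[0,0,0],"fingers":1},
  {"xyz":[0,0.75,0],"angular":[0,0,0],"fingers":1},
  {"xyz":[0.05,1,0],"angular":[0,0,0],"fingers":1},
  {"xyz":[0.25,1,0],"angular":[0,0,0],"fingers":1},
  {"xyz":[0.44,1,-0.1],"angular":[0,0,0],"fingers":1},
  {"xyz":[0.44,1,-0.1],"angular":[0,0,0],"fingers":1},
  {"xyz":[0.44,1,-0.1],"angular":[0,0,0],"fingers":1},
])

```text
t: 56.42
tool_pos: [0.5594, 0.3199, 0.2483]
eef_rot: [0.001, 1.0, -0.011, -0.001]
wrist_force: [-0.8, 0.2, -0.2]
finger_gap: 0.0855
gripper_force: 0.0
```

```bash
python3 wl.py
```

```text
t 56.425 tcp [0.5594 0.3199 0.2483] closing -91.3
blue {'c': (573.8, 363.1), 'size': (86.5, 36.9), 'yaw': -0.5, 'z': [0.0435, 0.0449, 0.0462], 'n': 4424}
```

Call:
move_arm([
  {"xyz":[0.058,0.173,-0.2],"angular":[0,0,0.004],"fingers":1},
  {"xyz":[0.058,0.173,-0.4],"angular":[0,0,0.004],"fingers":1},
  {"xyz":[0.058,0.173,-0.6],"angular":[0,0,0.004],"fingers":1},
  {"xyz":[0.058,0.173,-0.78],"angular":[0,0,0.004],"fingers":1},
  {"xyz":[0.058,0.173,-0.92],"angular":[0,0,0.004],"fingers":1},
  {"xyz":[0.058,0.173,-0.92],"angular":[0,0,0.004],"fingers":1},
  {"xyz":[0.058,0.173,-0.92],"angular":[0,0,0.004],"fingers":0.3},
  {"xyz":[0.058,0.173,-0.92],"angular":[0,0,0.004],"fingers":0.3},
  {"xyz":[0.058,0.173,-0.92],"angular":[0,0,0.004],"fingers":0.3},
  {"xyz":[0.058,0.173,-0.92],"angular":[0,0,0.004],"fingers":0.3},
  {"xyz":[0.058,0.173,-0.92],"angular":[0,0,0.004],"fingers":0.3},
  {"xyz":[0.058,0.173,-0.92],"angular":[0,0,0.004],"fingers":0.3},
])

```text
t: 57.98
tool_pos: [0.5745, 0.3645, 0.0208]
eef_rot: [-0.0, 1.0, -0.004, 0.001]
wrist_force: [-0.6, -0.7, 7.3]
finger_gap: 0.0354
gripper_force: 31.4
```

Call:
move_arm([
  {"xyz":[0,0,0.2],"angular":[0,0,0],"fingers":0.3},
  {"xyz":[-0.1,0,0.4],"angular":[0,0,0],"fingers":0.3},
  {"xyz":[-0.3,-0.1,0.6],"angular":[0,0,0.03],"fingers":0.3},
  {"xyz":[-0.4,-0.3,0.6],"angular":[0,0,0.072],"fingers":0.3},
  {"xyz":[-0.4,-0.55,0.6],"angular":[0,0,0.072],"fingers":0.3},
  {"xyz":[-0.4,-0.8,0.6],"angular":[0,0,0.072],"fingers":0.3},
  {"xyz":[-0.4,-0.8,0.6],"angular":[0,0,0.072],"fingers":0.3},
])

```text
t: 58.85
tool_pos: [0.4736, 0.1611, 0.1697]
eef_rot: [0.0, 0.994, 0.106, 0.0]
wrist_force: [-0.2, 1.6, -1.1]
finger_gap: 0.0353
gripper_force: 31.0
```

Call:
move_arm([
  {"xyz":[0,-0.2,0],"angular":[0,0,0],"fingers":0.3},
  {"xyz":[0.05,-0.4,0],"angular":[0,0,0],"fingers":0.3},
  {"xyz":[0.107,-0.534,-0.1],"angular":[0,0,0],"fingers":0.3},
  {"xyz":[0.107,-0.534,-0.25],"angular":[0,0,0],"fingers":0.3},
  {"xyz":[0.107,-0.534,-0.35],"angular":[0,0,0],"fingers":0.3},
  {"xyz":[0.107,-0.534,-0.35],"angular":[0,0,0],"fingers":0.3},
  {"xyz":[0.107,-0.534,-0.35],"angular":[0,0,0],"fingers":0.3},
])

```text
t: 59.72
tool_pos: [0.5012, 0.0311, 0.0826]
eef_rot: [0.0, 0.994, 0.109, 0.001]
wrist_force: [-0.0, -0.4, -1.7]
finger_gap: 0.0356
gripper_force: 31.1
```

```bash
python3 - <<'E'
from wl import *
im=look(.06,.14)
E
```

```text
t 59.725 tcp [0.5012 0.0311 0.0826] closing -77.5
blue {'c': (504.1, 33.5), 'size': (79.4, 38.2), 'yaw': 12.2, 'z': [0.1051, 0.1061, 0.107], 'n': 23897}
```

Call:
move_arm([
  {"xyz":[0,-0.004,-0.06],"angular":[0,0,0],"fingers":0.3},
  {"xyz":[0,-0.004,-0.11],"angular":[0,0,0],"fingers":0.3},
  {"xyz":[0,-0.004,-0.14],"angular":[0,0,0],"fingers":0.3},
  {"xyz":[0,-0.004,-0.16],"angular":[0,0,0],"fingers":0.3},
  {"xyz":[0,-0.004,-0.166],"angular":[0,0,0],"fingers":0.3},
  {"xyz":[0,-0.004,-0.166],"angular":[0,0,0],"fingers":0.3},
])

```text
t: 60.52
tool_pos: [0.5003, 0.0297, 0.0407]
eef_rot: [0.0, 0.994, 0.108, -0.0]
wrist_force: [-7.0, -0.7, 11.5]
finger_gap: 0.0354
gripper_force: 32.8
```

Call:
move_arm([
  {"xyz":[0,0,0],"angular":[0,0,0],"fingers":0.7},
  {"xyz":[0,0,0],"angular":[0,0,0],"fingers":0.7},
  {"xyz":[0,0,0],"angular":[0,0,0],"fingers":0.7},
  {"xyz":[0,0,0],"angular":[0,0,0],"fingers":0.7},
  {"xyz":[0,0,0.15],"angular":[0,0,0],"fingers":0.7},
  {"xyz":[-0.1,-0.02,0.4],"angular":[0,0,0.05],"fingers":0.7},
  {"xyz":[-0.2,-0.04,0.6],"angular":[0,0,0.1],"fingers":0.7},
  {"xyz":[-0.2,-0.04,0.8],"angular":[0,0,0.15],"fingers":0.7},
  {"xyz":[-0.2,-0.04,1],"angular":[0,0,0.2],"fingers":0.7},
  {"xyz":[-0.2,-0.04,1],"angular":[0,0,0.25],"fingers":0.7},
  {"xyz":[-0.2,-0.04,1],"angular":[0,0,0.3],"fingers":0.8},
])

```text
t: 61.9
tool_pos: [0.4505, 0.0197, 0.2906]
eef_rot: [0.001, 0.835, 0.55, 0.001]
wrist_force: [-0.4, -0.8, -0.2]
finger_gap: 0.0684
gripper_force: 0.0
```

Call:
move_arm([
  {"xyz":[0,0,0.35],"angular":[0,0,0.1],"fingers":0.8},
  {"xyz":[0,0,0.35],"angular":[0,0,0.2],"fingers":0.8},
  {"xyz":[0.2,0.04,0.35],"angular":[0,0,0.2],"fingers":0.8},
  {"xyz":[0.4,0.08,0.35],"angular":[0,0,0.2],"fingers":0.8},
  {"xyz":[0.6,0.13,0.35],"angular":[0,0,0.2],"fingers":0.8},
  {"xyz":[0.8,0.17,0.35],"angular":[0,0,0.2],"fingers":0.8},
  {"xyz":[0.86,0.186,0.35],"angular":[0,0,0.2],"fingers":0.8},
  {"xyz":[0.86,0.186,0.35],"angular":[0,0,0.2],"fingers":0.8},
  {"xyz":[0.86,0.186,0.35],"angular":[0,0,0.2],"fingers":0.8},
])

```text
t: 63.02
tool_pos: [0.6649, 0.0661, 0.3777]
eef_rot: [0.0, 0.626, 0.78, 0.0]
wrist_force: [0.0, 0.0, -0.3]
finger_gap: 0.0684
gripper_force: 0.0
```

```bash
python3 - <<'E'
from wl import *
im=look(.055,.075)
E
```

```text
t 63.025 tcp [0.6649 0.0661 0.3777] closing 12.4
blue {'c': (499.6, 30.9), 'size': (87.3, 35.9), 'yaw': 12.5, 'z': [0.0626, 0.0641, 0.0655], 'n': 2593}
```

Call:
move_arm([
  {"xyz":[0,0,-0.15],"angular":[0,0,0],"fingers":0.8},
  {"xyz":[0,0,-0.315],"angular":[0,0,0],"fingers":0.8},
  {"xyz":[0,0,-0.315],"angular":[0,0,0],"fingers":0.8},
  {"xyz":[0,0,-0.315],"angular":[0,0,0],"fingers":0.1},
  {"xyz":[0,0,-0.315],"angular":[0,0,0],"fingers":0.1},
  {"xyz":[0,0,-0.315],"angular":[0,0,0],"fingers":0.1},
  {"xyz":[0,0,-0.315],"angular":[0,0,0],"fingers":0.1},
  {"xyz":[0,0,-0.315],"angular":[0,0,0],"fingers":0.1},
  {"xyz":[0,0,-0.315],"angular":[0,0,0],"fingers":0.1},
], grip_force=50)

```text
t: 64.2
tool_pos: [0.6661, 0.0663, 0.3006]
eef_rot: [0.001, 0.626, 0.78, 0.001]
wrist_force: [-0.6, -0.4, 6.6]
finger_gap: 0.0204
gripper_force: 48.9
```

Call:
move_arm([
  {"xyz":[-0.11,-0.024,0.007],"angular":[0,0,0],"fingers":0.1},
  {"xyz":[-0.26,-0.057,-0.006],"angular":[0,0,0],"fingers":0.1},
  {"xyz":[-0.4,-0.089,-0.046],"angular":[0,0,0],"fingers":0.1},
  {"xyz":[-0.54,-0.119,-0.111],"angular":[0,0,0],"fingers":0.1},
  {"xyz":[-0.66,-0.147,-0.2],"angular":[0,0,0],"fingers":0.1},
  {"xyz":[-0.767,-0.17,-0.307],"angular":[0,0,0],"fingers":0.1},
  {"xyz":[-0.853,-0.189,-0.433],"angular":[0,0,0],"fingers":0.1},
  {"xyz":[-0.917,-0.203,-0.572],"angular":[0,0,0],"fingers":0.1},
  {"xyz":[-0.956,-0.212,-0.72],"angular":[0,0,0],"fingers":0.1},
  {"xyz":[-0.965,-0.214,-0.796],"angular":[0,0,0],"fingers":0.1},
  {"xyz":[-0.965,-0.215,-0.86],"angular":[0,0,0],"fingers":0.1},
  {"xyz":[-0.96,-0.215,-0.9],"angular":[0,0,0],"fingers":0.1},
  {"xyz":[-0.96,-0.215,-0.905],"angular":[0,0,0],"fingers":0.1},
  {"xyz":[-0.96,-0.215,-0.905],"angular":[0,0,0],"fingers":0.1},
  {"xyz":[-0.96,-0.215,-0.905],"angular":[0,0,0],"fingers":0.1},
])

```text
t: 66.08
tool_pos: [0.4233, 0.0126, 0.0739]
eef_rot: [-0.002, 0.626, 0.78, -0.001]
wrist_force: [-23.0, -0.4, 40.2]
finger_gap: 0.0203
gripper_force: 65.1
```

```bash
python3 - <<'E'
from h import *
c="side";im,d=read_camera(c)
print([(round(r["conf"],2),w(r["centre"],c).round(4).tolist()) for r in models.place_of("lever_grip",c)][:2])
E
```

```text
[(0.85, [0.4192, 0.0092, 0.0995]), (0.27, [0.6292, -0.2469, 0.0026])]
```

Call:
move_arm([
  {"xyz":[-0.005,0.001,0.06],"angular":[0,0,0],"fingers":0.1},
  {"xyz":[-0.005,0.001,0.11],"angular":[0,0,0],"fingers":0.1},
  {"xyz":[0.004,0.003,0.185],"angular":[0,0,0],"fingers":0.1},
  {"xyz":[0.043,0.012,0.333],"angular":[0,0,0],"fingers":0.1},
  {"xyz":[0.107,0.026,0.472],"angular":[0,0,0],"fingers":0.1},
  {"xyz":[0.192,0.045,0.598],"angular":[0,0,0],"fingers":0.1},
  {"xyz":[0.3,0.068,0.705],"angular":[0,0,0],"fingers":0.1},
  {"xyz":[0.42,0.096,0.794],"angular":[0,0,0],"fingers":0.1},
  {"xyz":[0.56,0.126,0.859],"angular":[0,0,0],"fingers":0.1},
  {"xyz":[0.7,0.158,0.899],"angular":[0,0,0],"fingers":0.1},
  {"xyz":[0.85,0.191,0.912],"angular":[0,0,0],"fingers":0.1},
  {"xyz":[0.957,0.215,0.905],"angular":[0,0,0],"fingers":0.1},
  {"xyz":[0.957,0.215,0.905],"angular":[0,0,0],"fingers":0.1},
  {"xyz":[0.957,0.215,0.905],"angular":[0,0,0],"fingers":0.8},
  {"xyz":[0.957,0.215,0.905],"angular":[0,0,0],"fingers":0.8},
  {"xyz":[0.957,0.215,0.905],"angular":[0,0,0],"fingers":0.8},
  {"xyz":[0.957,0.215,0.905],"angular":[0,0,0],"fingers":0.8},
])

```text
t: 68.3
tool_pos: [0.6647, 0.0662, 0.2989]
eef_rot: [0.0, 0.626, 0.78, 0.0]
wrist_force: [-0.3, -0.8, -0.7]
finger_gap: 0.0681
gripper_force: 0.0
```

Call:
move_arm([
  {"xyz":[0,0,0.15],"angular":[0,0,0],"fingers":0.8},
  {"xyz":[0,0,0.31],"angular":[0,0,0],"fingers":0.8},
  {"xyz":[-0.2,-0.04,0.31],"angular":[0,0,-0.03],"fingers":0.8},
  {"xyz":[-0.4,-0.08,0.31],"angular":[0,0,-0.08],"fingers":0.8},
  {"xyz":[-0.6,-0.13,0.31],"angular":[0,0,-0.14],"fingers":0.8},
  {"xyz":[-0.8,-0.17,0.2],"angular":[0,0,-0.2],"fingers":0.8},
  {"xyz":[-0.86,-0.186,0],"angular":[0,0,-0.26],"fingers":0.8},
  {"xyz":[-0.86,-0.186,-0.2],"angular":[0,0,-0.32],"fingers":0.7},
  {"xyz":[-0.86,-0.186,-0.4],"angular":[0,0,-0.38],"fingers":0.7},
  {"xyz":[-0.86,-0.186,-0.5],"angular":[0,0,-0.44],"fingers":0.7},
  {"xyz":[-0.8,-0.17,-0.5],"angular":[0,0,-0.5],"fingers":0.7},
  {"xyz":[-0.7,-0.15,-0.5],"angular":[0,0,-0.5],"fingers":0.7},
  {"xyz":[-0.7,-0.15,-0.5],"angular":[0,0,-0.5],"fingers":0.7},
])

```text
t: 69.92
tool_pos: [0.4907, 0.0289, 0.1738]
eef_rot: [0.0, 0.994, 0.109, 0.0]
wrist_force: [-1.3, -0.6, 0.5]
finger_gap: 0.0599
gripper_force: 0.0
```

```bash
python3 - <<'E'
from wl import *
im=look(.055,.075)
E
```

```text
t 69.925 tcp [0.4907 0.0289 0.1738] closing -77.5
blue {'c': (498.7, 30.4), 'size': (86.7, 36.3), 'yaw': 12.4, 'z': [0.0626, 0.0638, 0.0649], 'n': 7732}
```

Call:
move_arm([
  {"xyz":[0.032,0.006,-0.2],"angular":[0,0,0],"fingers":0.7},
  {"xyz":[0.032,0.006,-0.38],"angular":[0,0,0],"fingers":0.7},
  {"xyz":[0.032,0.006,-0.48],"angular":[0,0,0],"fingers":0.7},
  {"xyz":[0.032,0.006,-0.54],"angular":[0,0,0],"fingers":0.7},
  {"xyz":[0.032,0.006,-0.54],"angular":[0,0,0],"fingers":0.7},
  {"xyz":[0.032,0.006,-0.54],"angular":[0,0,0],"fingers":0.3},
  {"xyz":[0.032,0.006,-0.54],"angular":[0,0,0],"fingers":0.3},
  {"xyz":[0.032,0.006,-0.54],"angular":[0,0,0],"fingers":0.3},
  {"xyz":[0.032,0.006,-0.54],"angular":[0,0,0],"fingers":0.3},
  {"xyz":[0.032,0.006,-0.54],"angular":[0,0,0],"fingers":0.3},
], grip_force=30)

```text
t: 71.22
tool_pos: [0.4984, 0.0302, 0.04]
eef_rot: [0.0, 0.994, 0.109, 0.001]
wrist_force: [-1.6, 0.3, 7.3]
finger_gap: 0.0351
gripper_force: 31.0
```

Call:
move_arm([
  {"xyz":[0,0,0.15],"angular":[0,0,0],"fingers":0.3},
  {"xyz":[-0.05,-0.1,0.4],"angular":[0,0,0],"fingers":0.3},
  {"xyz":[-0.06,-0.3,0.6],"angular":[0,0,-0.03],"fingers":0.3},
  {"xyz":[-0.06,-0.5,0.6],"angular":[0,0,-0.06],"fingers":0.3},
  {"xyz":[-0.06,-0.75,0.6],"angular":[0,0,-0.086],"fingers":0.3},
  {"xyz":[-0.06,-1,0.6],"angular":[0,0,-0.086],"fingers":0.3},
  {"xyz":[-0.06,-1,0.6],"angular":[0,0,-0.086],"fingers":0.3},
])

```text
t: 72.1
tool_pos: [0.4823, -0.2233, 0.1892]
eef_rot: [0.001, 1.0, -0.029, 0.001]
wrist_force: [0.5, 0.3, -1.0]
finger_gap: 0.0353
gripper_force: 31.1
```

Call:
move_arm([
  {"xyz":[0,0,-0.25],"angular":[0,0,0],"fingers":0.3},
  {"xyz":[0,0,-0.45],"angular":[0,0,0],"fingers":0.3},
  {"xyz":[0,0,-0.57],"angular":[0,0,0],"fingers":0.3},
  {"xyz":[0,0,-0.63],"angular":[0,0,0],"fingers":0.3},
  {"xyz":[0,0,-0.655],"angular":[0,0,0],"fingers":0.3},
  {"xyz":[0,0,-0.664],"angular":[0,0,0],"fingers":0.3},
  {"xyz":[0,0,-0.664],"angular":[0,0,0],"fingers":0.3},
])

```text
t: 72.97
tool_pos: [0.483, -0.2194, 0.0249]
eef_rot: [0.0, 1.0, -0.026, 0.0]
wrist_force: [-6.8, 6.5, 14.7]
finger_gap: 0.0355
gripper_force: 33.2
```

Seated. Release, rise and check.

Call:
move_arm([
  {"xyz":[0,0,0.004],"angular":[0,0,0],"fingers":0.7},
  {"xyz":[0,0,0.004],"angular":[0,0,0],"fingers":0.7},
  {"xyz":[0,0,0.004],"angular":[0,0,0],"fingers":0.7},
  {"xyz":[0,0,0.1],"angular":[0,0,0],"fingers":0.7},
  {"xyz":[0,0,0.3],"angular":[0,0,0],"fingers":0.7},
  {"xyz":[0,0,0.55],"angular":[0,0,0],"fingers":0.7},
  {"xyz":[-0.1,0.1,0.8],"angular":[0,0,0],"fingers":1},
  {"xyz":[-0.1,0.2,1],"angular":[0,0,0],"fingers":1},
  {"xyz":[-0.1,0.2,1],"angular":[0,0,0],"fingers":1},
])

```text
t: 74.1
tool_pos: [0.4589, -0.1693, 0.2769]
eef_rot: [0.002, 1.0, -0.026, 0.003]
wrist_force: [0.2, -1.1, -0.2]
finger_gap: 0.0854
gripper_force: 0.0
```

```bash
python3 - <<'E'
from wl import *
look(.03,.07)
im,d=read_camera("side");cv2.imwrite("pics/side4.png",im)
for l in("jar","stand","lever_grip","thinner","tree","truck"):print(l,[(round(r["conf"],2),w(r["centre"],"side").round(3).tolist()) for r in models.place_of(l,"side")][:1])
E
```

```text
t 74.1 tcp [ 0.4589 -0.1693  0.2769] closing -93.0
yellow {'c': (474.7, -388.4), 'size': (86.2, 37.2), 'yaw': -3.1, 'z': [0.0371, 0.0461, 0.0474], 'n': 4354}
orange {'c': (479.9, -303.6), 'size': (86.2, 36.7), 'yaw': -3.1, 'z': [0.0399, 0.0462, 0.0476], 'n': 4320}
blue {'c': (483.1, -218.7), 'size': (85.4, 35.8), 'yaw': -3.0, 'z': [0.0451, 0.0465, 0.0478], 'n': 3960}
jar [(0.69, [0.63, -0.252, 0.047])]
stand [(0.65, [0.632, -0.248, 0.0])]
lever_grip [(0.79, [0.664, 0.062, 0.319])]
thinner [(0.96, [0.347, 0.14, 0.004])]
tree [(0.77, [0.375, -0.09, -0.002])]
truck [(0.6, [0.716, 0.274, -0.004])]
```

View pics/side4.png

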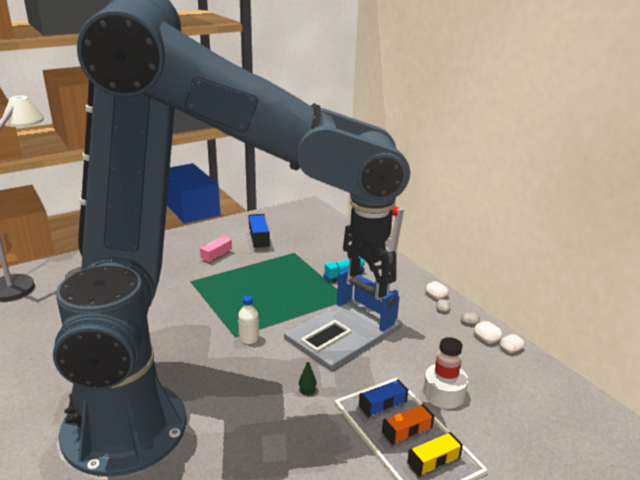

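Picture: blue (383,398), orange (409,424) and yellow (435,453) stand on the tray. The jar is upright at (450,360), the lever is up, and the bystanders have not moved. Handing in.

```bash
python3 -c "
from bench import *
print(job_done())"
```

```text
the job is handed in; nothing more can be done
None
```

The job is handed in, though no verdict came back: I mixed the ink, printed yellow, orange and blue in order (green was absent), and in the last picture all three wagons stood on the tray, the jar was upright on its stand, the lever was up and the truck, tree and bottle had not moved.

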